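# Sort mask blanks by weight and change over the drying carousel

### The job

The mask blanks on the green mat look alike, but those that weigh more than about 160 g are still damp: lift each one to feel its weight, put the light, dry ones in the white carton and set the heavy, damp ones on the open half of the drying carousel. Then, by its red handle post, swing the carousel half a turn to the click at its far stop, so that the damp blanks go under the hood, and put the dried blanks that come out in the carton too. Everything lies flat, face up, nothing stacked; leave the mallet and the full-size mask alone.

Things in the scene. Friction and masses are not known exactly. Their poses are not given: they have to be found in the camera images.
- carousel: (all sizes in this list are in mm) drying carousel, fixed, base radius 155. Origin on the table on the platter's upright axis; own +x points to the hood and fan, -x to the open loading side, z up. At joint 0 and at joint pi alike, three of the platter's places lie on the open half, in directions -x and 45 degrees either side of it, and three under the hood.
- platter_mid (a point): centre of the top of the round plywood platter (radius 165, top 47 above the table, with an aluminium rim 4 thick that stands 8 above it); it does not turn. Six flush oval green felt pads (90 x 60, long axis along the radius, centred 115 from the axis) mark the places for blanks, in two banks of three facing each other.
- hood_top (a point): centre of the flat top of the clear plastic hood, 116 above the table. The hood covers own x from 30 to 190 and own y from -176 to 176 of the carousel; inside 112 high, front open, so blanks lying on the platter pass under it.
- platter (a joint): turning angle of the platter in rad, counter-clockwise from above, 0 at the start. It clicks softly into a detent every quarter turn (0, pi/2, pi) and has a hard stop just beyond 0 and just beyond pi (half a turn). To leave a click takes about 2 N at the post; let go near one, the platter settles into it by itself.
- post_top (a point): centre of the top of the upright round handle post on the platter, 18 diameter, its red grip the upper 62; 119 tall above the platter (top 166 above the table), 152 from the axis. At joint 0 it stands at the carousel's own +y side, at pi/2 on the -x side (towards the robot), at pi on the -y side; it never goes under the hood.
- mat: dark green work mat, fixed, 210 (x) x 270 (y) x 3 thick; origin at the centre of its underside
- carton: shallow white carton, fixed, open on top, inside 220 (x) x 280 (y), wall tops 42 above the table, walls 4 thick; origin at the centre of its underside
- liner: brown cardboard sheet that covers the whole floor of the carton, fixed; its top, on which the blanks lie, is 6 above the table; origin at the centre of its underside
- blank_1: mask blank, cream, all look the same: oval with flat back and round ends, 84 long (own x, forehead +x), 54 wide (own y), face up (own z); upright side wall 24 high, then the moulded face to 44. Origin: centre of the flat back. Grip the straight sides across the 54. Weighs 70 to 240 g; over 160 g (1.57 N) it is damp. On the mat at the start; may be absent.
- blank_2: mask blank like blank_1, on the mat at the start; may be absent; dry or damp as for blank_1
- blank_3: mask blank like blank_1, on the mat at the start; may be absent; dry or damp as for blank_1
- blank_4: mask blank like blank_1, on the mat at the start; may be absent; dry or damp as for blank_1
- blank_5: mask blank like blank_1, on the mat at the start; may be absent; dry or damp as for blank_1
- blank_6: mask blank like blank_1, on the platter under the hood at the start; has been under the fan all night and is dry; may be absent
- blank_7: mask blank like blank_1, on the platter under the hood at the start; has been under the fan all night and is dry; may be absent
- blank_8: mask blank like blank_1, on the platter under the hood at the start; has been under the fan all night and is dry; may be absent
- mallet: wooden mallet, 220 long, lies on the table; leave alone
- old_mask: full-size finished plaster mask, 200 x 145 x 95 high, on the table; leave alone
Mind the look-alikes: they are no part of the job. What is shaped like the blank_2 but blue or purple is not meant.

How it is judged:
By the outcome, as a careful person would: the job done as asked, in the order asked, and still so for the second after the job is handed in, with the robot touching nothing.
Of blank_1, blank_2, blank_3, blank_4, blank_5 only 2 to 3 are there at a start; the rules pass over those that are not, and their reading is None.
Of blank_6, blank_7, blank_8 only 2 to 3 are there at a start; the rules pass over those that are not, and their reading is None.
At some moment in a run one of blank_1, blank_2, blank_3, blank_4, blank_5 may be knocked a few centimetres aside while the robot is not near it.
Once in a run the grip may slacken for a moment while it holds something.
It also fails if it takes over 210 s, if anything falls off the work surface, if the arm or the gripper's body presses on something with over 40 N, if the wrist force passes 120 N, or if a joint passes its speed limit or range.

### The arm

A 6-joint arm with a two-finger parallel gripper is mounted at the origin on the work surface. World frame = base frame: x ahead of the robot, y to its left, z up, the work surface at z = 0. Lengths are in m, angles in degrees, forces in N, time in s.
With the tool pointing down it reaches from about 0.4 to 0.825 m from the base axis. Payload 7 kg.
Tool frame: the origin (TCP) lies midway between the tips of the shut fingers; the grasp point (between the pads) lies 19 mm behind it (ctrl.hold_point_z is the distance from the TCP to the grasp point, in m); z points along the fingers, y is the line along which they close (so a half turn about z gives the same grasp; the last joint's range is limited). The gripper opens to 88 mm and grips with 3 to 60 N. Pads are 19 mm wide; open, the fingers measure 130 mm over their backs; the gripper's body (78 mm by 193 mm) begins 47 mm behind the grasp point.
Start: joints at [-50.586, 20.546, 0.682, 0, -70.136, -16.507], TCP at [0.263, -0.622, 0.227] pointing down, gripper open.
Joint ranges: [-176.03, 176.03], [-82.01, 121.73], [-58.28, 71.71], [-173.87, 95.51], [-174.79, -0.11], [-173.66, 173.66]. Speed limits (degrees/s): [136.94, 136.94, 172.46, 180, 180, 180].

### API

Orientations are given as [roll, pitch, yaw] about the fixed x, y, z axes, in that order (R = Rz(yaw) Ry(pitch) Rx(roll)).
In Python, from plant import ctrl gives the robot as it stands.
- The arm moves only by the tool apply_moves, never from a script. Its argument "deltas" is a list of rows, each an object with "fingers": the finger opening in mm, from 0 to 87.6; "delta_pos": the shift along the tool's x, y, z in mm, a list of three; "angular": the turn, a rotation vector about the tool's x, y, z in degrees, a list of three. A call has 1 to 10 rows; each row is the pose to reach, as a shift and turn from the pose commanded when the call began, along the tool's axes at that moment; what a row does not reach only later rows make up. A row lasts 1/10 s, in which the tool goes at most 50 mm and 8.59 degrees, less where a joint would pass 70% of its speed; a pose out of reach is approached as far as the arm can. A call with a gripper value outside its range is refused whole. The fingers move at their own pace and stop on an object; the grip force is fixed at half the most. Time passes only in rows, so rows that repeat a pose let the fingers close. It gives the time, the measured TCP pose, the force, the opening and the grip force at its end, in the units of the state.
- ctrl.get_obs(): the state, without advancing time (a new reading comes with each control period).
- ctrl.snapshot(name): name is "scene" or "top" or "wrist"; returns the picture (480x640x3 uint8, red, green, blue); there is no depth.
- ctrl.camera_params(name): a dict with "fx", "fy", "cx", "cy" (pixels), "dist_coeffs" ([k1, k2, p1, p2, k3] as OpenCV has them; the pictures are not rectified), "cam_to_world" (4x4, takes a point from camera to world coordinates); the wrist camera has in their place "mount" (4x4, takes a point from camera to tool coordinates, whose origin is the TCP and whose axes are the flange's). Camera axes: x right, y up, looking along -z (the intrinsics and any distortion apply to the point x, -y, -z); pixel columns grow to the right and rows downward; lengths in m; the calibration is good to about 2 mm. A picture is of the moment at which its call begins: read the wrist's pose just before it. camera_params takes no time and is no camera call.
- ctrl.close_job(): hands the job in; it is judged then, once.
The state is a dict: "clock": time; "joint_pos": joint angles; "qvel": joint speeds; "tau": joint torques, N m; "tool_pos": TCP position; "orientation": TCP orientation; "force": force on the tool from outside, world axes, zero at the start; "moment": the same for the moment, N m; "opening": finger opening in m; "gripper_force": force on a finger pad.
Only numpy, scipy, OpenCV 4.12 (cv2) and the standard library are available. Lean on these libraries where they do the work, as an engineer would, in place of code of your own. Each camera call takes 0.05 s, during which the arm holds its last target. There are 200 camera calls.

## Working session

There is one attempt and no reset: what is moved stays moved. The work goes in short steps, Python scripts to look and compute and a tool call to move; the robot and the scene stay as the last step left them, time stands still between calls to the robot, and variables do not carry over. Pictures are saved under pics/ and viewed, at most 14 in all, crops included, and the job is handed in when it is done.

Besides the shell and the picture viewer there is one more tool, called after ">>>" in YAML: its name, and indented under it one key for each argument. apply_moves: Moves the arm, as the interface text tells. Its arguments: {"type":"object","properties":{"deltas":{"type":"array"}},"required":["deltas"]}

```bash
mkdir -p pics; ls; cat > h.py <<'E'
import numpy as np, cv2
from plant import ctrl
from scipy.spatial.transform import Rotation as R
def snap(n,f):
    im=ctrl.snapshot(n); cv2.imwrite('pics/'+f,cv2.cvtColor(im,cv2.COLOR_RGB2BGR)); return im
def T_of(n):
    p=ctrl.camera_params(n)
    if n!='wrist': return p,np.array(p['cam_to_world'])
    o=ctrl.get_obs(); T=np.eye(4); T[:3,:3]=R.from_euler('xyz',o['orientation'],degrees=True).as_matrix(); T[:3,3]=o['tool_pos']
    return p,T@np.array(p['mount'])
def ray(n,uv,pT=None):
    p,T=pT or T_of(n); K=np.array([[p['fx'],0,p['cx']],[0,p['fy'],p['cy']],[0,0,1]])
    u=cv2.undistortPoints(np.array(uv,float).reshape(-1,1,2),K,np.array(p['dist_coeffs'])).reshape(-1,2)
    d=np.c_[u[:,0],-u[:,1],-np.ones(len(u))]@T[:3,:3].T
    return T[:3,3],d
def plane(n,uv,z,pT=None):
    c,d=ray(n,uv,pT); return c+d*((z-c[2])/d[:,2])[:,None]
def tri(a,b):
    (c1,d1),(c2,d2)=a,b; d1=d1[0];d2=d2[0]
    s=np.linalg.lstsq(np.c_[d1,-d2],c2-c1,rcond=None)[0]
    p,q=c1+s[0]*d1,c2+s[1]*d2; return (p+q)/2,np.linalg.norm(p-q)
def w2t(v):  # world shift (mm) to tool axes
    return R.from_euler('xyz',ctrl.get_obs()['orientation'],degrees=True).inv().apply(v)
E
python3 - <<'E'
from h import *
o=ctrl.get_obs(); print(o)
for n in ('scene','top','wrist'):
    snap(n,n+'0.png'); p=ctrl.camera_params(n); print(n,{k:np.round(v,3).tolist() for k,v in p.items()})
E
```

```text
pics
{'clock': 0.0, 'joint_pos': array([-5.05860845e+01,  2.05915692e+01,  6.33118070e-01, -1.91088912e-02,
       -7.01379859e+01, -1.65073885e+01]), 'qvel': array([-0.01997504, -0.07611748,  0.03868071,  0.01955016, -0.01349124,
        0.03624544]), 'tau': array([ 7.48211664e-05, -5.82724750e+01,  2.93043673e+01,  6.99712202e+00,
        6.71414149e-03, -1.30416574e-04]), 'tool_pos': array([ 0.26250188, -0.62131621,  0.2256194 ]), 'orientation': array([ 1.79902433e+02, -1.01808635e-02, -1.57099972e+02]), 'force': array([-0.19794474, -0.40496805, -0.71354886]), 'moment': array([0.00615329, 0.02310194, 0.02530077]), 'gripper_force': 0.0, 'opening': 0.08779378187825748}
scene {'fx': 511.158, 'fy': 511.158, 'cx': 315.996, 'cy': 240.645, 'dist_coeffs': [-0.145, 0.0, 0.0, 0.0, 0.0], 'cam_to_world': [[-0.728, -0.567, 0.384, 0.995], [0.685, -0.59, 0.428, 0.651], [-0.016, 0.575, 0.818, 1.148], [0.0, 0.0, 0.0, 1.0]]}
top {'fx': 566.265, 'fy': 566.265, 'cx': 327.355, 'cy': 231.05, 'dist_coeffs': [-0.075, 0.0, 0.0, 0.0, 0.0], 'cam_to_world': [[0.025, 0.986, -0.164, 0.248], [-1.0, 0.024, -0.004, 0.114], [-0.0, 0.164, 0.987, 1.692], [0.0, 0.0, 0.0, 1.0]]}
wrist {'fx': 397.742, 'fy': 397.742, 'cx': 321.674, 'cy': 233.499, 'dist_coeffs': [-0.057, 0.0, 0.0, 0.0, 0.0], 'mount': [[-0.0, 0.952, 0.306, 0.083], [1.0, 0.0, -0.0, -0.0], [-0.0, 0.306, -0.952, -0.158], [0.0, 0.0, 0.0, 1.0]]}
```

View pics/top0.png

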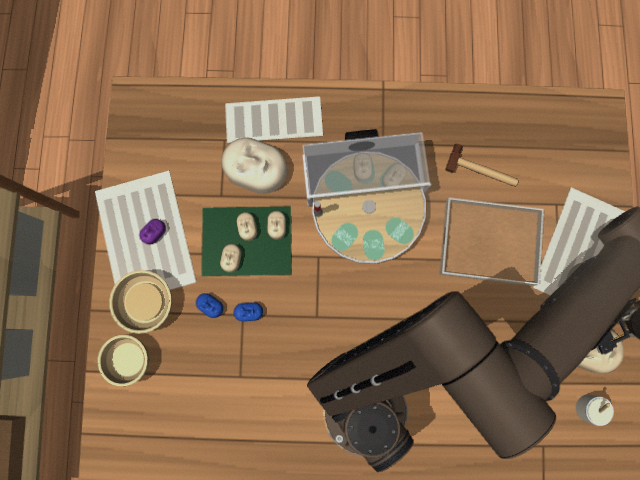

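View pics/scene0.png

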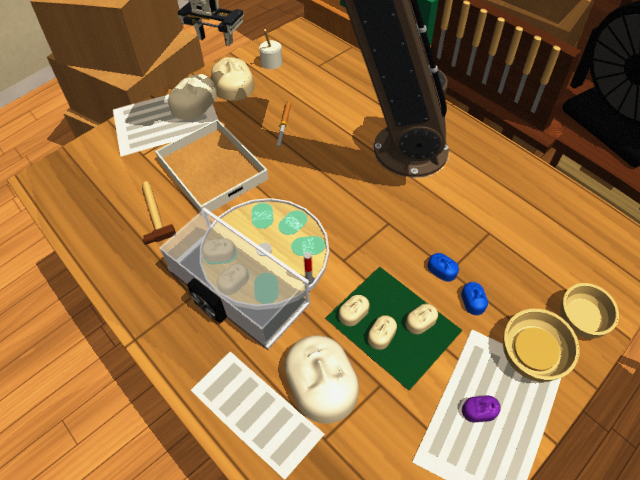

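Top view: cream blanks on the mat at (247,225), (277,224), (230,258); two under the hood at (364,166), (393,178); green pads at (345,235), (373,243), (399,230); post at (318,209). Could be mistaken for them: blue blanks (209,305) and (248,311), purple (152,231), big mask (254,165), and a cream head by the robot (603,357). I choose the three cream ones on the mat and measure next.

```bash
cat >> h.py <<'E'
def blobs(m,lo=60,hi=1e9):
    m=cv2.morphologyEx(m.astype(np.uint8)*255,cv2.MORPH_OPEN,np.ones((3,3)))
    return [c for c in cv2.findContours(m,cv2.RETR_EXTERNAL,cv2.CHAIN_APPROX_NONE)[0] if lo<cv2.contourArea(c)<hi]
def cen(c):
    M=cv2.moments(c); return np.array([M['m10'],M['m01']])/M['m00']
def fit(n,c,z,pT=None):
    P=plane(n,c.reshape(-1,2),z,pT)[:,:2]*1000
    (x,y),(a,b),t=cv2.minAreaRect(P.astype(np.float32))
    if a<b: a,b,t=b,a,t+90
    return np.round([x,y,a,b,(t+90)%180-90],1)
E
python3 - <<'E'
from h import *
im={n:cv2.imread(f'pics/{n}0.png') for n in('top','scene')}
hsv={n:cv2.cvtColor(v,cv2.COLOR_BGR2HSV).astype(int) for n,v in im.items()}
def cream(n):
    h=hsv[n]; return (h[...,2]>120)&(h[...,1]<130)&(h[...,0]<30)
def box(m,x0,y0,x1,y1):
    q=np.zeros_like(m);q[y0:y1,x0:x1]=m[y0:y1,x0:x1];return q
B={}
for n,bx in(('top',(200,205,294,278)),('scene',(330,280,445,355))):
    B[n]=blobs(box(cream(n),*bx))
    for c in B[n]: print(n,cen(c).round(1),cv2.contourArea(c),fit(n,c,.02),fit(n,c,.003+.02)[:2])
for a in B['top']:
    for b in B['scene']:
        p,e=tri(ray('top',cen(a)),ray('scene',cen(b)))
        if e<.012: print('tri',cen(a).round(),(p*1000).round(1),round(e*1000,1))
for n,bx in(('top',(300,130,440,270)),('scene',(160,190,335,310))):
    h=hsv[n]; g=box((h[...,0]>60)&(h[...,0]<95)&(h[...,1]>60)&(h[...,2]>100),*bx)
    for c in blobs(g): print(n,'pad',cen(c).round(1),fit(n,c,.047))
    r=box(((h[...,0]<8)|(h[...,0]>172))&(h[...,1]>150)&(h[...,2]>60),*bx)
    for c in blobs(r,8): print(n,'red',cen(c).round(1),cv2.boundingRect(c),c.reshape(-1,2)[c[:,0,1].argmin()])
h=hsv['top'];m=box((h[...,0]>40)&(h[...,0]<95)&(h[...,1]>100)&(h[...,2]<110),190,195,300,285)
c=max(blobs(m),key=cv2.contourArea);print('mat',fit('top',c,.003))
br=blobs(box((h[...,0]<20)&(h[...,1]>90),446,201,541,281),800); c=max(br,key=cv2.contourArea);print('liner',fit('top',c,.006),cv2.boundingRect(c))
print('wall top corners',plane('top',[(445,198),(545,206),(540,284),(441,275)],.042).round(3))
E
```

```text
top [230.  256.8] 335.5 [438.7 410.7  81.9  51.3  -8.5] [438.3 410.2]
top [245.6 225.8] 361.5 [535.3 367.1  81.7  50.6  14.1] [534.8 366.6]
top [276.3 223.6] 326.5 [541.7 277.2  82.4  51.    2.1] [541.2 276.9]
scene [335.8 348.1] 151.5 [638.4 319.5  38.4  35.3  46. ] [639.4 320.4]
scene [382.6 331.5] 620.0 [533.3 366.8  90.6  55.4  12.9] [534.5 367.6]
scene [422.5 317.7] 593.0 [434.6 410.2  84.9  58.8  -9.3] [436.1 410.9]
scene [354.1 309.4] 606.0 [538.6 277.1  86.9  60.5  -0.7] [539.8 278.1]
tri [230. 257.] [438.9 409.9  24.9] 3.9
tri [246. 226.] [534.3 367.2  22.6] 1.6
tri [276. 224.] [542.5 276.7  23.2] 5.0
top pad [338.7 243.1] [485.1  88.   52.3  28.8  50.4]
top pad [373.1 244.7] [484.4 -13.8  81.4  50.8   4.9]
top pad [406.2 235.9] [ 512.  -111.6   51.1   28.6  -39.6]
top pad [349.7 229.5] [528.   55.   52.5  31.7  52.3]
top pad [391.9 225.4] [544.1 -68.9  51.8  30.2 -32.7]
scene pad [307.7 245. ] [502.3  70.5  84.7  55.6 -38.9]
scene pad [292.4 222.1] [481.7 -12.6  85.2  56.3   9.3]
scene pad [261.9 215.4] [526.4 -89.   81.7  55.1  51. ]
scene red [307.7 265.1] (305, 259, 7, 13) [305 259]
mat [493.6 365.7 264.3 204.9 -87.5]
liner [ 507.8 -376.   270.6  214.    84.5] (446, 203, 92, 78)
wall top corners [[ 0.631 -0.228  0.042]
 [ 0.614 -0.532  0.042]
 [ 0.38  -0.508  0.042]
 [ 0.4   -0.215  0.042]]
```

```bash
python3 - <<'E'
import cv2,numpy as np
a=cv2.imread('pics/top0.png')
cv2.imwrite('pics/c1.png',np.hstack([cv2.resize(a[120:275,295:445],None,fx=2.6,fy=2.6,interpolation=2),cv2.resize(a[120:275,195:300],None,fx=2.6,fy=2.6,interpolation=2)]))
E
```

```text
(no output)
```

View pics/c1.png

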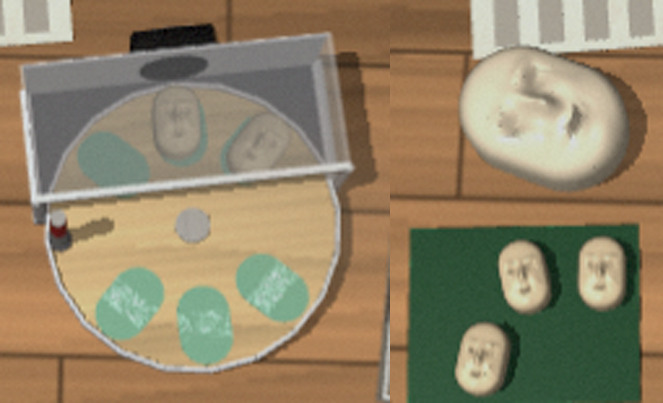

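The crop shows the blanks lying face up, two under the hood, and three free pads on the open half. The estimated carousel axis is (597, 2.5) mm with yaw about 8°, and the carton is centred near (507, -373) with yaw about -4.5°. The blank heights are consistent: the triangulated centroid is at about 24 mm.

```bash
cat >> h.py <<'E'
def go(x,y,z,yaw):
    o=ctrl.get_obs(); p=o['tool_pos']*1000
    d=w2t(np.array([x,y,z])-p); dy=(yaw-o['orientation'][2]+180)%360-180
    print('to',(x,y,z,yaw),'delta',d.round(1),'rotz',round(-dy,1),'tilt',o['orientation'].round(2)[:2],'t',round(o['clock'],1))
def forces(k=6):
    F=[]
    for _ in range(k): ctrl.snapshot('wrist'); F.append(ctrl.get_obs()['force'])
    F=np.array(F); print('force mean',F.mean(0).round(2),'std z',F[:,2].std().round(2)); return F.mean(0)
E
python3 -c "
from h import *
go(541.5,277,150,-178); go(400,-150,200,-167)"
```

```text
to (541.5, 277, 150, -178) delta [-606.6  719.    76.7] rotz 20.9 tilt [ 1.7993e+02 -1.0000e-02] t 0.1
to (400, -150, 200, -167) delta [-310.1  380.8   26.3] rotz 9.9 tilt [ 1.7993e+02 -1.0000e-02] t 0.1
```

>>> apply_moves:
  deltas:
    - {"fingers":87,"delta_pos":[-310,381,26],"angular":[0,0,10]}
    - {"fingers":87,"delta_pos":[-310,381,26],"angular":[0,0,10]}
    - {"fingers":87,"delta_pos":[-310,381,26],"angular":[0,0,10]}
    - {"fingers":87,"delta_pos":[-310,381,26],"angular":[0,0,10]}
    - {"fingers":87,"delta_pos":[-310,381,26],"angular":[0,0,10]}
    - {"fingers":87,"delta_pos":[-310,381,26],"angular":[0,0,10]}
    - {"fingers":87,"delta_pos":[-310,381,26],"angular":[0,0,10]}
    - {"fingers":87,"delta_pos":[-310,381,26],"angular":[0,0,10]}
    - {"fingers":87,"delta_pos":[-607,719,60],"angular":[0,0,21]}
    - {"fingers":87,"delta_pos":[-607,719,77],"angular":[0,0,21]}

```text
clock: 1.15
tool_pos: [0.4028, -0.1511, 0.1976]
orientation: [-180.0, 0.1, -178.4]
force: [0.6, -0.3, 0.3]
opening: 0.0871
gripper_force: 0.0
```

```bash
python3 -c "
from h import *
go(541.5,277,150,-178)"
```

```text
to (541.5, 277, 150, -178) delta [-150.9  424.    47.8] rotz -0.4 tilt [-1.8e+02  7.0e-02] t 1.1
```

>>> apply_moves:
  deltas:
    - {"fingers":87,"delta_pos":[-151,424,20],"angular":[0,0,0]}
    - {"fingers":87,"delta_pos":[-151,424,20],"angular":[0,0,0]}
    - {"fingers":87,"delta_pos":[-151,424,20],"angular":[0,0,0]}
    - {"fingers":87,"delta_pos":[-151,424,20],"angular":[0,0,0]}
    - {"fingers":87,"delta_pos":[-151,424,20],"angular":[0,0,0]}
    - {"fingers":87,"delta_pos":[-151,424,20],"angular":[0,0,0]}
    - {"fingers":87,"delta_pos":[-151,424,20],"angular":[0,0,0]}
    - {"fingers":87,"delta_pos":[-151,424,20],"angular":[0,0,0]}
    - {"fingers":87,"delta_pos":[-151,424,20],"angular":[0,0,0]}
    - {"fingers":87,"delta_pos":[-151,424,48],"angular":[0,0,0]}

```text
clock: 2.15
tool_pos: [0.5428, 0.2826, 0.1511]
orientation: [179.8, 0.3, -177.9]
force: [-0.7, -0.8, -0.1]
opening: 0.0873
gripper_force: 0.0
```

```bash
cat >> h.py <<'E'
def wrist_blanks(f,zc=.017,lo=2500):
    pT=T_of('wrist'); im=snap('wrist',f); h=cv2.cvtColor(im,cv2.COLOR_RGB2HSV).astype(int)
    m=(h[...,2]>110)&(h[...,1]<120)&(h[...,0]<35)
    for c in blobs(cv2.morphologyEx(m.astype(np.uint8),cv2.MORPH_CLOSE,np.ones((9,9))),lo):
        r=cv2.boundingRect(c); print('blank',r,int(cv2.contourArea(c)),fit('wrist',c,zc,pT),'' if min(r[0],r[1])>0 and r[0]+r[2]<640 and r[1]+r[3]<480 else 'CUT')
E
python3 -c "
from h import *
forces(6); wrist_blanks('w1.png',.017); go(541.5,277,6,-178)"
```

```text
force mean [-0.86 -0.26 -0.94] std z 2.94
blank (288, 351, 228, 63) 8759 [688.4 350.4 200.8  67.  -88.5] 
blank (286, 164, 74, 113) 6885 [542.3 276.1  89.1  55.3   1.2] 
blank (399, 160, 83, 113) 7290 [535.8 366.8  91.   59.1  14.4] 
blank (0, 75, 209, 265) 19063 [551.1 104.6 183.2 178.8  73.3] CUT
blank (467, 12, 103, 136) 9409 [434.9 410.6  89.6  65.2 -10.6] 
to (541.5, 277, 6, -178) delta [ -1.4   1.2 144.8] rotz -0.1 tilt [1.7994e+02 9.0000e-02] t 2.5
```

View pics/w1.png

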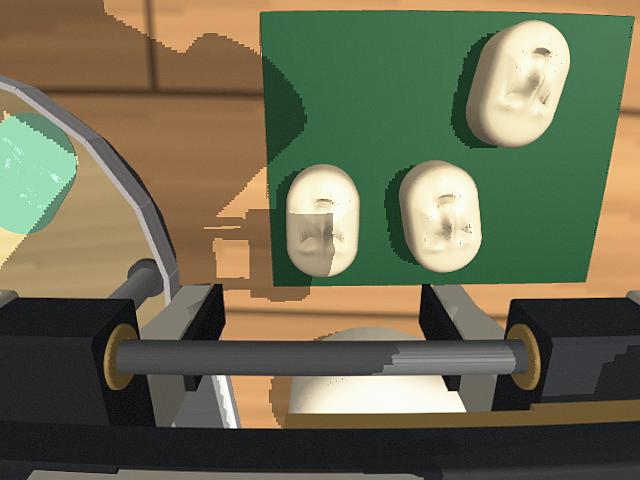

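The wrist view shows the chosen blank at (323,220), with its neighbour at (440,215) and the third at (520,85), where the top view put them. I descend with a narrower opening to clear the neighbour.

>>> apply_moves:
  deltas:
    - {"fingers":68,"delta_pos":[-1,1,50],"angular":[0,0,0]}
    - {"fingers":68,"delta_pos":[-1,1,90],"angular":[0,0,0]}
    - {"fingers":68,"delta_pos":[-1,1,120],"angular":[0,0,0]}
    - {"fingers":68,"delta_pos":[-1,1,138],"angular":[0,0,0]}
    - {"fingers":68,"delta_pos":[-1,1,144],"angular":[0,0,0]}
    - {"fingers":68,"delta_pos":[-1,1,144],"angular":[0,0,0]}
    - {"fingers":40,"delta_pos":[-1,1,144],"angular":[0,0,0]}
    - {"fingers":40,"delta_pos":[-1,1,144],"angular":[0,0,0]}
    - {"fingers":40,"delta_pos":[-1,1,144],"angular":[0,0,0]}
    - {"fingers":40,"delta_pos":[-1,1,144],"angular":[0,0,0]}

```text
clock: 3.5
tool_pos: [0.5411, 0.2775, 0.0069]
orientation: [179.9, 0.1, -178.1]
force: [-0.3, -1.4, 7.9]
opening: 0.0537
gripper_force: 30.0
```

>>> apply_moves:
  deltas:
    - {"fingers":40,"delta_pos":[0,0,0],"angular":[0,0,0]}
    - {"fingers":40,"delta_pos":[0,0,-10],"angular":[0,0,0]}
    - {"fingers":40,"delta_pos":[0,0,-40],"angular":[0,0,0]}
    - {"fingers":40,"delta_pos":[0,0,-80],"angular":[0,0,0]}
    - {"fingers":40,"delta_pos":[0,0,-120],"angular":[0,0,0]}
    - {"fingers":40,"delta_pos":[0,0,-144],"angular":[0,0,0]}
    - {"fingers":40,"delta_pos":[0,0,-144],"angular":[0,0,0]}
    - {"fingers":40,"delta_pos":[0,0,-144],"angular":[0,0,0]}
    - {"fingers":40,"delta_pos":[0,0,-144],"angular":[0,0,0]}
    - {"fingers":40,"delta_pos":[0,0,-144],"angular":[0,0,0]}

```text
clock: 4.5
tool_pos: [0.5397, 0.2766, 0.148]
orientation: [-179.9, -0.1, -178.1]
force: [-0.4, -0.5, -1.9]
opening: 0.0537
gripper_force: 29.9
```

```bash
python3 -c "
from h import *
forces(6); forces(8); print(ctrl.get_obs()['opening'])"
```

```text
force mean [ 0.16 -0.11 -2.25] std z 0.81
force mean [-0.13 -0.08 -1.81] std z 0.62
0.05374913938684224
```

```bash
python3 -c "
from h import *
F=[];Q=[]
for _ in range(14): ctrl.snapshot('wrist'); o=ctrl.get_obs(); F.append(o['force'][2]);Q.append(o['tau'])
print(np.round(F,2),np.mean(F)); print(np.mean(Q,0).round(3),np.std(Q,0).round(3)); go(0,0,0,0); go(541.5,277,150,-178); print(o['tool_pos'])
C=np.array([597,2.5]);a=np.radians(8)
for k in(-45,0,45):
  t=a+np.pi+np.radians(k); print(k,(C+115*np.array([np.cos(t),np.sin(t)])).round(1),np.degrees(t).round())
c=np.radians(-4.5);Rm=np.array([[np.cos(c),-np.sin(c)],[np.sin(c),np.cos(c)]])
for i in(-50,50):
  for j in(84,0,-84): print(i,j,(np.array([507,-373])+Rm@[i,j]).round(1))
"
```

```text
[-2.16 -1.42 -1.66 -1.76 -2.39 -2.61 -2.58 -1.97 -2.34 -1.88 -2.02 -1.2
 -1.75 -0.55] -1.8783836511798768
[-1.0000e-03 -5.2425e+01  2.7110e+01  6.5240e+00 -8.5000e-02 -0.0000e+00] [0.001 0.01  0.001 0.    0.    0.   ]
to (0, 0, 0, 0) delta [ 549.3 -259.   149.3] rotz -178.1 tilt [-180.   -0.] t 5.9
to (541.5, 277, 150, -178) delta [-1.1 -0.2 -0.7] rotz -0.1 tilt [-180.   -0.] t 5.9
[0.54037536 0.277158   0.14928288]
-45 [505.2  71.7] 143.0
0 [483.1 -13.5] 188.0
45 [527.8 -89.3] 233.0
-50 84 [ 463.7 -285.3]
-50 0 [ 457.2 -369.1]
-50 -84 [ 450.6 -452.8]
50 84 [ 563.4 -293.2]
50 0 [ 556.8 -376.9]
50 -84 [ 550.3 -460.7]
```

>>> apply_moves:
  deltas:
    - {"fingers":40,"delta_pos":[0,0,-50],"angular":[0,0,0]}
    - {"fingers":40,"delta_pos":[2,-30,-80],"angular":[0,0,0]}
    - {"fingers":40,"delta_pos":[25,-366,-80],"angular":[0,0,-51]}
    - {"fingers":40,"delta_pos":[25,-366,-80],"angular":[0,0,-51]}
    - {"fingers":40,"delta_pos":[25,-366,-80],"angular":[0,0,-51]}
    - {"fingers":40,"delta_pos":[25,-366,-80],"angular":[0,0,-51]}
    - {"fingers":40,"delta_pos":[25,-366,-80],"angular":[0,0,-51]}
    - {"fingers":40,"delta_pos":[25,-366,-80],"angular":[0,0,-51]}
    - {"fingers":40,"delta_pos":[25,-366,-80],"angular":[0,0,-51]}
    - {"fingers":40,"delta_pos":[25,-366,-80],"angular":[0,0,-51]}

```text
clock: 6.9
tool_pos: [0.5266, -0.094, 0.2294]
orientation: [-180.0, -0.0, -127.3]
force: [-0.0, 0.3, -2.3]
opening: 0.054
gripper_force: 29.9
```

```bash
python3 -c "
from h import *
for a,b in (((373.1,244.7),(292.4,222.1)),((344.5,236),(307.7,245)),((399,230.5),(261.9,215.4))):
    print(tri(ray('top',[a]),ray('scene',[b])))
print(ctrl.get_obs()['opening'])
go(527.8,-89.3,120,-127); go(527.8,-89.3,52,-127)"
```

```text
(array([ 0.48306527, -0.01342659,  0.04816274]), np.float64(0.0015611472066164175))
(array([0.50592788, 0.07152557, 0.0511045 ]), np.float64(0.002876648917408305))
(array([ 0.52737874, -0.08949383,  0.04694004]), np.float64(0.0014896949187409817))
0.05395731591797196
to (527.8, -89.3, 120, -127) delta [ -4.6   1.9 109.4] rotz -0.3 tilt [-1.7999e+02 -5.0000e-02] t 6.9
to (527.8, -89.3, 52, -127) delta [ -4.7   1.9 177.4] rotz -0.3 tilt [-1.7999e+02 -5.0000e-02] t 6.9
```

>>> apply_moves:
  deltas:
    - {"fingers":40,"delta_pos":[-2,1,50],"angular":[0,0,0]}
    - {"fingers":40,"delta_pos":[-2,1,100],"angular":[0,0,0]}
    - {"fingers":40,"delta_pos":[-2,1,135],"angular":[0,0,0]}
    - {"fingers":40,"delta_pos":[-2,1,155],"angular":[0,0,0]}
    - {"fingers":40,"delta_pos":[-2,1,160],"angular":[0,0,0]}
    - {"fingers":40,"delta_pos":[-2,1,160],"angular":[0,0,0]}

```text
clock: 7.5
tool_pos: [0.528, -0.0871, 0.0691]
orientation: [180.0, -0.1, -127.1]
force: [-0.3, 0.2, -1.0]
opening: 0.0534
gripper_force: 29.9
```

```bash
python3 -c "
from h import *
ctrl.snapshot('wrist');print(ctrl.get_obs()['opening'])
go(527.8,-89.3,51,-127)"
```

```text
0.053994960589485594
to (527.8, -89.3, 51, -127) delta [ 2.3 -0.6 19.1] rotz -0.1 tilt [-1.7996e+02  2.0000e-02] t 7.5
```

>>> apply_moves:
  deltas:
    - {"fingers":40,"delta_pos":[2,0,10],"angular":[0,0,0]}
    - {"fingers":40,"delta_pos":[2,0,16],"angular":[0,0,0]}
    - {"fingers":40,"delta_pos":[2,0,18],"angular":[0,0,0]}
    - {"fingers":40,"delta_pos":[2,0,19],"angular":[0,0,0]}
    - {"fingers":40,"delta_pos":[2,0,19],"angular":[0,0,0]}
    - {"fingers":70,"delta_pos":[2,0,19],"angular":[0,0,0]}
    - {"fingers":70,"delta_pos":[2,0,19],"angular":[0,0,0]}
    - {"fingers":70,"delta_pos":[2,0,19],"angular":[0,0,0]}

```text
clock: 8.35
tool_pos: [0.527, -0.0888, 0.0504]
orientation: [-180.0, 0.0, -127.1]
force: [0.2, -0.3, 0.9]
opening: 0.0685
gripper_force: 0.0
```

>>> apply_moves:
  deltas:
    - {"fingers":70,"delta_pos":[0,0,-15],"angular":[0,0,0]}
    - {"fingers":70,"delta_pos":[0,0,-60],"angular":[0,0,0]}
    - {"fingers":70,"delta_pos":[0,0,-110],"angular":[0,0,0]}
    - {"fingers":70,"delta_pos":[0,0,-160],"angular":[0,0,0]}
    - {"fingers":70,"delta_pos":[0,0,-178],"angular":[0,0,0]}
    - {"fingers":70,"delta_pos":[0,0,-178],"angular":[0,0,0]}

```text
clock: 8.95
tool_pos: [0.5287, -0.0887, 0.2321]
orientation: [-179.7, 0.3, -127.1]
force: [0.8, -1.1, -1.1]
opening: 0.0701
gripper_force: 0.0
```

```bash
python3 -c "
from h import *
pT=T_of('wrist');im=snap('wrist','w2.png'); snap('top','t2.png')
go(540.4,277.2,230,-178.1);go(540.4,277.2,149.3,-178.1)"
```

```text
to (540.4, 277.2, 230, -178.1) delta [-300.1  209.7   -1.6] rotz 51.0 tilt [-1.8e+02  5.0e-02] t 9.1
to (540.4, 277.2, 149.3, -178.1) delta [-300.1  209.7   79.1] rotz 51.0 tilt [-1.8e+02  5.0e-02] t 9.1
```

View pics/w2.png

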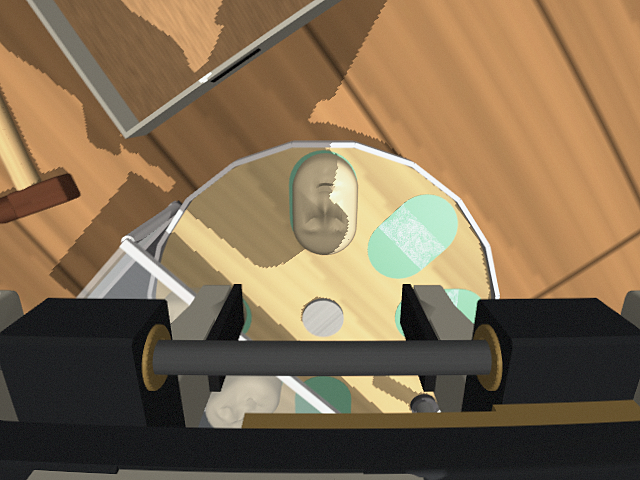

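The blank sits well on its pad at (323,205). I return to the weighing pose with an empty gripper to get the torque baseline.

>>> apply_moves:
  deltas:
    - {"fingers":70,"delta_pos":[-300,210,-2],"angular":[0,0,51]}
    - {"fingers":70,"delta_pos":[-300,210,-2],"angular":[0,0,51]}
    - {"fingers":70,"delta_pos":[-300,210,-2],"angular":[0,0,51]}
    - {"fingers":70,"delta_pos":[-300,210,-2],"angular":[0,0,51]}
    - {"fingers":70,"delta_pos":[-300,210,-2],"angular":[0,0,51]}
    - {"fingers":70,"delta_pos":[-300,210,-2],"angular":[0,0,51]}
    - {"fingers":70,"delta_pos":[-300,210,-2],"angular":[0,0,51]}
    - {"fingers":70,"delta_pos":[-300,210,40],"angular":[0,0,51]}
    - {"fingers":70,"delta_pos":[-300,210,79],"angular":[0,0,51]}
    - {"fingers":70,"delta_pos":[-300,210,79],"angular":[0,0,51]}

```text
clock: 10.05
tool_pos: [0.5359, 0.2754, 0.1413]
orientation: [-179.5, -0.6, -178.1]
force: [-1.3, -0.8, -0.3]
opening: 0.0702
gripper_force: 0.0
```

>>> apply_moves:
  deltas:
    - {"fingers":70,"delta_pos":[0,0,0],"angular":[0,0,0]}
    - {"fingers":70,"delta_pos":[0,0,0],"angular":[0,0,0]}
    - {"fingers":70,"delta_pos":[0,0,0],"angular":[0,0,0]}

```text
clock: 10.35
tool_pos: [0.5413, 0.277, 0.1515]
orientation: [179.9, 0.2, -178.1]
force: [-0.3, -0.1, 0.3]
opening: 0.0701
gripper_force: 0.0
```

```bash
cat >> h.py <<'E'
def weigh(k=10):
    F=[];Q=[]
    for _ in range(k): ctrl.snapshot('wrist'); o=ctrl.get_obs(); F.append(o['force'][2]);Q.append(o['tau'])
    print('Fz',np.mean(F).round(2),'+-',(np.std(F)/k**.5).round(2),'tau',np.mean(Q,0).round(3)[1:3],'pos',(o['tool_pos']*1000).round(1),'open',o['opening'].round(4))
E
python3 -c "
from h import *
weigh(10); wrist_blanks('w3.png'); go(535,367,150,-167)"
```

```text
Traceback (most recent call last):
  File "h.py", line 50, in weigh
    print('Fz',np.mean(F).round(2),'+-',(np.std(F)/k**.5).round(2),'tau',np.mean(Q,0).round(3)[1:3],'pos',(o['tool_pos']*1000).round(1),'open',o['opening'].round(4))
                                                                                                                                               ^^^^^^^^^^^^^^^^^^
AttributeError: 'float' object has no attribute 'round'
```

```bash
sed -i "s/o\['opening'\].round(4)/round(o['opening'],4)/" h.py; python3 -c "
from h import *
weigh(8); wrist_blanks('w3.png'); go(535,367,150,-166)"
```

```text
Fz -0.33 +- 0.22 tau [-51.407  26.393] pos [540.2 277.1 149.2] open 0.0703
blank (286, 351, 192, 63) 8546 [687.8 333.9 168.1  66.6 -88.4] 
blank (398, 160, 82, 113) 7356 [535.8 366.8  91.   59.1  14.2] 
blank (0, 75, 177, 239) 16566 [548.2  96.6 190.7 145.9 -11.9] CUT
blank (465, 11, 104, 136) 9542 [435.1 410.3  89.5  64.9  -9.4] 
to (535, 367, 150, -166) delta [ 2.2 90.  -0.8] rotz -12.1 tilt [-1.8e+02 -1.0e-02] t 11.3
```

Blank A: torque difference 1.02 Nm over at most 0.607 m gives at least 1.68 N, so it is damp and its place on the carousel is right. On to blank B.

>>> apply_moves:
  deltas:
    - {"fingers":76,"delta_pos":[2,45,-1],"angular":[0,0,-6]}
    - {"fingers":76,"delta_pos":[2,90,-1],"angular":[0,0,-12]}
    - {"fingers":76,"delta_pos":[2,90,-1],"angular":[0,0,-12]}
    - {"fingers":76,"delta_pos":[2,90,-1],"angular":[0,0,-12]}
    - {"fingers":76,"delta_pos":[2,90,-1],"angular":[0,0,-12]}
    - {"fingers":76,"delta_pos":[2,90,-1],"angular":[0,0,-12]}
    - {"fingers":76,"delta_pos":[2,90,-1],"angular":[0,0,-12]}

```text
clock: 12.0
tool_pos: [0.5354, 0.3661, 0.1505]
orientation: [180.0, 0.0, -166.2]
force: [-1.0, 0.5, 0.5]
opening: 0.0758
gripper_force: 0.0
```

```bash
python3 -c "
from h import *
weigh(6); wrist_blanks('w4.png'); go(535,367,6,-166)"
```

```text
Fz 0.02 +- 0.18 tau [-56.742  26.912] pos [535.3 366.8 150.4] open 0.0759
blank (190, 356, 303, 73) 6313 [683.2 415.2 280.   62.8 -66.9] 
blank (285, 161, 73, 114) 6853 [535.9 366.1  89.3  54.8  13.6] 
blank (0, 91, 36, 203) 3163 [579.8 133.5 165.9  30.7  -0. ] CUT
blank (367, 41, 100, 123) 8610 [436.8 410.3  85.8  57.8  -9.4] 
blank (549, 39, 91, 259) 16615 [453.4 567.7 200.   74.9  18.2] CUT
to (535, 367, 6, -166) delta [  0.2   0.2 144.3] rotz -0.1 tilt [180.   0.] t 12.3
```

>>> apply_moves:
  deltas:
    - {"fingers":76,"delta_pos":[0,0,50],"angular":[0,0,0]}
    - {"fingers":76,"delta_pos":[0,0,90],"angular":[0,0,0]}
    - {"fingers":76,"delta_pos":[0,0,120],"angular":[0,0,0]}
    - {"fingers":76,"delta_pos":[0,0,138],"angular":[0,0,0]}
    - {"fingers":76,"delta_pos":[0,0,144],"angular":[0,0,0]}
    - {"fingers":76,"delta_pos":[0,0,144],"angular":[0,0,0]}
    - {"fingers":40,"delta_pos":[0,0,144],"angular":[0,0,0]}
    - {"fingers":40,"delta_pos":[0,0,144],"angular":[0,0,0]}
    - {"fingers":40,"delta_pos":[0,0,144],"angular":[0,0,0]}
    - {"fingers":40,"delta_pos":[0,0,144],"angular":[0,0,0]}

```text
clock: 13.35
tool_pos: [0.5356, 0.3673, 0.0074]
orientation: [180.0, 0.1, -166.1]
force: [-0.6, -0.9, 4.9]
opening: 0.0538
gripper_force: 30.0
```

>>> apply_moves:
  deltas:
    - {"fingers":40,"delta_pos":[0,0,0],"angular":[0,0,0]}
    - {"fingers":40,"delta_pos":[0,0,-10],"angular":[0,0,0]}
    - {"fingers":40,"delta_pos":[0,0,-40],"angular":[0,0,0]}
    - {"fingers":40,"delta_pos":[0,0,-80],"angular":[0,0,0]}
    - {"fingers":40,"delta_pos":[0,0,-120],"angular":[0,0,0]}
    - {"fingers":40,"delta_pos":[0,0,-144],"angular":[0,0,0]}
    - {"fingers":40,"delta_pos":[0,0,-144],"angular":[0,0,0]}
    - {"fingers":40,"delta_pos":[0,0,-144],"angular":[0,0,0]}
    - {"fingers":40,"delta_pos":[0,0,-144],"angular":[0,0,0]}
    - {"fingers":40,"delta_pos":[0,0,-144],"angular":[0,0,0]}

```text
clock: 14.35
tool_pos: [0.5346, 0.3664, 0.1488]
orientation: [-179.9, -0.1, -166.1]
force: [-0.0, 0.5, -1.2]
opening: 0.0537
gripper_force: 30.0
```

```bash
python3 -c "
from h import *
forces(2);weigh(6); go(563,-293,230,-184.5);go(520,0,230,-175);go(483,-13.5,230,-172)"
```

```text
force mean [-0.64 -0.1  -1.45] std z 1.11
Fz -1.37 +- 0.22 tau [-57.603  27.403] pos [535.2 366.9 150.1] open 0.0536
to (563, -293, 230, -184.5) delta [ 131.6 -647.3  -79.8] rotz 18.4 tilt [-1.7999e+02 -1.0000e-02] t 14.8
to (520, 0, 230, -175) delta [ 103.  -352.5  -79.8] rotz 8.9 tilt [-1.7999e+02 -1.0000e-02] t 14.8
to (483, -13.5, 230, -172) delta [ 142.1 -356.8  -79.8] rotz 5.9 tilt [-1.7999e+02 -1.0000e-02] t 14.8
```

The torque lever (shoulder offset about 0.04 m) gives A ≈ 1.8 N and B ≈ 1.4 N, matching the force readings of 1.9 and 1.4. B is dry, so it goes to the carton.

>>> apply_moves:
  deltas:
    - {"fingers":40,"delta_pos":[0,0,-50],"angular":[0,0,0]}
    - {"fingers":40,"delta_pos":[5,-40,-80],"angular":[0,0,0]}
    - {"fingers":40,"delta_pos":[103,-352,-80],"angular":[0,0,9]}
    - {"fingers":40,"delta_pos":[103,-352,-80],"angular":[0,0,9]}
    - {"fingers":40,"delta_pos":[103,-352,-80],"angular":[0,0,9]}
    - {"fingers":40,"delta_pos":[103,-352,-80],"angular":[0,0,9]}
    - {"fingers":40,"delta_pos":[103,-352,-80],"angular":[0,0,9]}
    - {"fingers":40,"delta_pos":[103,-352,-80],"angular":[0,0,9]}
    - {"fingers":40,"delta_pos":[103,-352,-80],"angular":[0,0,9]}
    - {"fingers":40,"delta_pos":[103,-352,-80],"angular":[0,0,9]}

```text
clock: 15.75
tool_pos: [0.5191, -0.0025, 0.2307]
orientation: [-180.0, 0.0, -175.3]
force: [0.1, 0.6, -1.6]
opening: 0.0538
gripper_force: 30.0
```

```bash
python3 -c "
from h import *
go(563,-293,230,-184.5); o=ctrl.get_obs(); print(o['joint_pos'].round(3),o['tool_pos'])"
```

```text
to (563, -293, 230, -184.5) delta [ -19.9 -293.1    0.7] rotz 9.2 tilt [-1.7999e+02  2.0000e-02] t 15.8
[ 2.14150e+01  5.61600e+00 -1.84230e+01  1.50000e-02 -6.59470e+01
 -1.06708e+02] [ 0.51913615 -0.00252094  0.23065917]
```

>>> apply_moves:
  deltas:
    - {"fingers":40,"delta_pos":[-20,-293,0],"angular":[0,0,9]}
    - {"fingers":40,"delta_pos":[-20,-293,0],"angular":[0,0,9]}
    - {"fingers":40,"delta_pos":[-20,-293,0],"angular":[0,0,9]}
    - {"fingers":40,"delta_pos":[-20,-293,0],"angular":[0,0,9]}
    - {"fingers":40,"delta_pos":[-20,-293,0],"angular":[0,0,9]}
    - {"fingers":40,"delta_pos":[-20,-293,0],"angular":[0,0,9]}
    - {"fingers":40,"delta_pos":[-20,-293,0],"angular":[0,0,9]}
    - {"fingers":40,"delta_pos":[-20,-293,0],"angular":[0,0,9]}
    - {"fingers":40,"delta_pos":[-20,-293,0],"angular":[0,0,9]}

```text
clock: 16.65
tool_pos: [0.5649, -0.2888, 0.2302]
orientation: [180.0, -0.0, 175.9]
force: [-0.4, -0.7, -1.4]
opening: 0.0535
gripper_force: 30.0
```

```bash
python3 -c "
from h import *
im=snap('wrist','w5.png'); go(563,-293,10,-184.5)"
```

```text
to (563, -293, 10, -184.5) delta [  1.6  -4.7 220.4] rotz 0.5 tilt [1.7999e+02 1.0000e-02] t 16.7
```

View pics/w5.png

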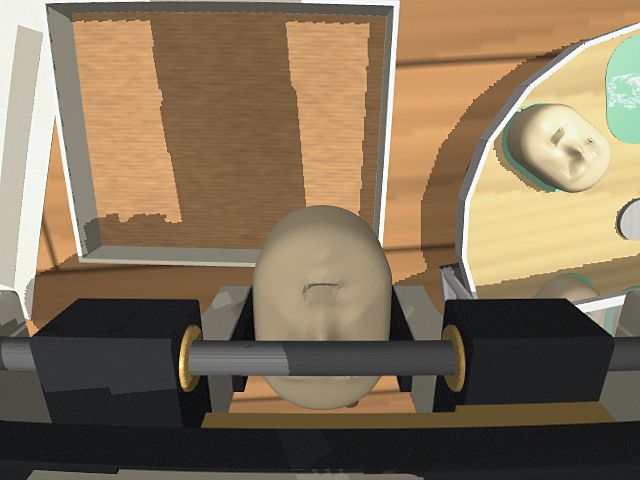

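The wrist view shows the held blank and the carton, with wall-top corners near (47,4), (397,3) and (80,263).

```bash
python3 - <<'E'
from h import *
P=plane('wrist',[(47,4),(397,3),(80,263),(389,150)],.042)*1000; print(P.round(1))
# liner corners, outer-floor: two views
print('floor',(plane('wrist',[(75,17),(386,15),(98,248)],.006)*1000).round(1))
for w,t in (((397,3),(441,275)),((47,4),(540,284)),((80,263),(545,206))):
    print(tri(ray('wrist',[w]),ray('top',[t])))
E
```

```text
[[ 384.3 -497.5   42. ]
 [ 408.2 -217.9   42. ]
 [ 607.1 -523.6   42. ]
 [ 522.6 -227.2   42. ]]
floor [[ 387.7 -496.2    6. ]
 [ 409.5 -221.     6. ]
 [ 604.8 -524.6    6. ]]
(array([ 0.4029799 , -0.21626942,  0.02606255]), np.float64(0.004462045058097168))
(array([ 0.37962712, -0.51325088,  0.02119258]), np.float64(0.005665402515093053))
(array([ 0.61986367, -0.54460729,  0.01083339]), np.float64(0.003288111305819784))
```

>>> apply_moves:
  deltas:
    - {"fingers":40,"delta_pos":[0,-3,50],"angular":[0,0,1]}
    - {"fingers":40,"delta_pos":[0,-3,100],"angular":[0,0,1]}
    - {"fingers":40,"delta_pos":[0,-3,145],"angular":[0,0,1]}
    - {"fingers":40,"delta_pos":[0,-3,165],"angular":[0,0,1]}
    - {"fingers":40,"delta_pos":[0,-3,170],"angular":[0,0,1]}
    - {"fingers":40,"delta_pos":[0,-3,170],"angular":[0,0,1]}
    - {"fingers":40,"delta_pos":[0,-3,170],"angular":[0,0,1]}

```text
clock: 17.4
tool_pos: [0.5661, -0.2925, 0.0623]
orientation: [-180.0, 0.2, 175.0]
force: [0.1, -0.1, -1.0]
opening: 0.0541
gripper_force: 30.0
```

```bash
python3 -c "
from h import *
go(565,-294,10,-185.5);print(ctrl.get_obs()['opening'])"
```

```text
to (565, -294, 10, -185.5) delta [ 1.1 -1.6 52.3] rotz 0.5 tilt [-1.7996e+02  1.7000e-01] t 17.4
0.05405382408694041
```

>>> apply_moves:
  deltas:
    - {"fingers":40,"delta_pos":[1,-2,30],"angular":[0,0,0]}
    - {"fingers":40,"delta_pos":[1,-2,43],"angular":[0,0,0]}
    - {"fingers":40,"delta_pos":[1,-2,49],"angular":[0,0,0]}
    - {"fingers":40,"delta_pos":[1,-2,51],"angular":[0,0,0]}
    - {"fingers":40,"delta_pos":[1,-2,51],"angular":[0,0,0]}
    - {"fingers":63,"delta_pos":[1,-2,51],"angular":[0,0,0]}
    - {"fingers":63,"delta_pos":[1,-2,51],"angular":[0,0,0]}
    - {"fingers":63,"delta_pos":[1,-2,40],"angular":[0,0,0]}
    - {"fingers":63,"delta_pos":[1,-2,0],"angular":[0,0,0]}
    - {"fingers":63,"delta_pos":[1,-2,-50],"angular":[0,0,0]}

```text
clock: 18.4
tool_pos: [0.562, -0.2943, 0.1102]
orientation: [180.0, -0.2, 174.9]
force: [0.5, -0.9, 0.6]
opening: 0.0629
gripper_force: 0.0
```

```bash
python3 -c "
from h import *
im=snap('top','t3.png'); h=cv2.cvtColor(im,cv2.COLOR_RGB2HSV).astype(int)
m=(h[...,2]>120)&(h[...,1]<130)&(h[...,0]<30); q=np.zeros_like(m); q[205:278,200:294]=m[205:278,200:294]
for c in blobs(q): print(cen(c),fit('top',c,.02))
print(ctrl.get_obs()['tool_pos']);go(520,0,230,-175);go(438,410,150,171)"
```

```text
[229.48043011 257.56344086] [438.4 410.5  82.4  51.9  -8.2]
[ 0.56711728 -0.29643274  0.12131592]
to (520, 0, 230, -175) delta [  71.6  290.8 -110.5] rotz -10.0 tilt [-179.78    0.55] t 18.4
to (438, 410, 150, 171) delta [189.7 692.4 -33.2] rotz 4.0 tilt [-179.78    0.55] t 18.4
```

>>> apply_moves:
  deltas:
    - {"fingers":76,"delta_pos":[0,0,-50],"angular":[0,0,0]}
    - {"fingers":76,"delta_pos":[10,20,-95],"angular":[0,0,0]}
    - {"fingers":76,"delta_pos":[190,692,-110],"angular":[0,0,4]}
    - {"fingers":76,"delta_pos":[190,692,-110],"angular":[0,0,4]}
    - {"fingers":76,"delta_pos":[190,692,-110],"angular":[0,0,4]}
    - {"fingers":76,"delta_pos":[190,692,-110],"angular":[0,0,4]}
    - {"fingers":76,"delta_pos":[190,692,-110],"angular":[0,0,4]}
    - {"fingers":76,"delta_pos":[190,692,-110],"angular":[0,0,4]}
    - {"fingers":76,"delta_pos":[190,692,-110],"angular":[0,0,4]}
    - {"fingers":76,"delta_pos":[190,692,-110],"angular":[0,0,4]}

```text
clock: 19.45
tool_pos: [0.4859, 0.122, 0.2152]
orientation: [179.9, 0.1, 170.9]
force: [1.3, 0.2, 0.1]
opening: 0.0759
gripper_force: 0.0
```

```bash
python3 -c "
from h import *
go(438,410,150,171)"
```

```text
to (438, 410, 150, 171) delta [ 92.9 276.7  65.4] rotz -0.1 tilt [1.7992e+02 1.0000e-01] t 19.4
```

>>> apply_moves:
  deltas:
    - {"fingers":76,"delta_pos":[93,277,0],"angular":[0,0,0]}
    - {"fingers":76,"delta_pos":[93,277,0],"angular":[0,0,0]}
    - {"fingers":76,"delta_pos":[93,277,0],"angular":[0,0,0]}
    - {"fingers":76,"delta_pos":[93,277,0],"angular":[0,0,0]}
    - {"fingers":76,"delta_pos":[93,277,30],"angular":[0,0,0]}
    - {"fingers":76,"delta_pos":[93,277,65],"angular":[0,0,0]}
    - {"fingers":76,"delta_pos":[93,277,65],"angular":[0,0,0]}
    - {"fingers":76,"delta_pos":[93,277,65],"angular":[0,0,0]}
    - {"fingers":76,"delta_pos":[93,277,65],"angular":[0,0,0]}
    - {"fingers":76,"delta_pos":[93,277,65],"angular":[0,0,0]}

```text
clock: 20.45
tool_pos: [0.4393, 0.4079, 0.1505]
orientation: [179.9, 0.1, 170.9]
force: [-0.1, -0.2, 0.6]
opening: 0.0762
gripper_force: 0.0
```

```bash
python3 -c "
from h import *
forces(3);weigh(6); wrist_blanks('w6.png'); go(438,410,6,171)"
```

```text
force mean [ 0.33 -0.2   0.35] std z 0.29
Fz -0.24 +- 0.21 tau [-50.378  26.356] pos [438.6 408.2 149. ] open 0.0759
blank (160, 355, 337, 22) 3470 [568.8 393.  292.6  21.1  80.8] 
blank (286, 162, 74, 113) 6943 [439.  408.8  88.2  55.2  -9.2] 
blank (445, 0, 195, 299) 35420 [427.2 581.7 227.2 141.5   3.2] CUT
to (438, 410, 6, 171) delta [  0.8   1.7 142.9] rotz -0.1 tilt [179.99   0.  ] t 20.9
```

>>> apply_moves:
  deltas:
    - {"fingers":76,"delta_pos":[0,1,50],"angular":[0,0,0]}
    - {"fingers":76,"delta_pos":[0,1,90],"angular":[0,0,0]}
    - {"fingers":76,"delta_pos":[0,1,120],"angular":[0,0,0]}
    - {"fingers":76,"delta_pos":[0,1,137],"angular":[0,0,0]}
    - {"fingers":76,"delta_pos":[0,1,143],"angular":[0,0,0]}
    - {"fingers":76,"delta_pos":[0,1,143],"angular":[0,0,0]}
    - {"fingers":40,"delta_pos":[0,1,143],"angular":[0,0,0]}
    - {"fingers":40,"delta_pos":[0,1,143],"angular":[0,0,0]}
    - {"fingers":40,"delta_pos":[0,1,143],"angular":[0,0,0]}
    - {"fingers":40,"delta_pos":[0,1,143],"angular":[0,0,0]}

```text
clock: 21.95
tool_pos: [0.4388, 0.4095, 0.0067]
orientation: [179.9, 0.0, 170.9]
force: [-0.9, -0.9, 4.4]
opening: 0.0536
gripper_force: 30.0
```

>>> apply_moves:
  deltas:
    - {"fingers":40,"delta_pos":[0,-1,0],"angular":[0,0,0]}
    - {"fingers":40,"delta_pos":[0,-1,-10],"angular":[0,0,0]}
    - {"fingers":40,"delta_pos":[0,-1,-40],"angular":[0,0,0]}
    - {"fingers":40,"delta_pos":[0,-1,-80],"angular":[0,0,0]}
    - {"fingers":40,"delta_pos":[0,-1,-120],"angular":[0,0,0]}
    - {"fingers":40,"delta_pos":[0,-1,-143],"angular":[0,0,0]}
    - {"fingers":40,"delta_pos":[0,-1,-143],"angular":[0,0,0]}
    - {"fingers":40,"delta_pos":[0,-1,-143],"angular":[0,0,0]}
    - {"fingers":40,"delta_pos":[0,-1,-143],"angular":[0,0,0]}
    - {"fingers":40,"delta_pos":[0,-1,-143],"angular":[0,0,0]}

```text
clock: 22.95
tool_pos: [0.4379, 0.4075, 0.1473]
orientation: [-179.9, -0.1, 170.9]
force: [0.3, -0.8, -2.9]
opening: 0.0538
gripper_force: 30.0
```

```bash
python3 -c "
from h import *
forces(3);weigh(6); go(520,0,230,-175);go(483,-13.5,230,-172)"
```

```text
force mean [-0.2  -0.23 -2.68] std z 0.25
Fz -2.07 +- 0.2 tau [-51.557  27.125] pos [438.4 408.3 148.7] open 0.0536
to (520, 0, 230, -175) delta [-145.1 -390.3  -81.2] rotz -14.1 tilt [-179.99   -0.  ] t 23.4
to (483, -13.5, 230, -172) delta [-110.7 -409.4  -81.2] rotz -17.1 tilt [-179.99   -0.  ] t 23.4
```

C weighs about 2.1 N, so it is damp and goes on the central pad.

>>> apply_moves:
  deltas:
    - {"fingers":40,"delta_pos":[0,0,-50],"angular":[0,0,0]}
    - {"fingers":40,"delta_pos":[-5,-20,-81],"angular":[0,0,0]}
    - {"fingers":40,"delta_pos":[-111,-409,-81],"angular":[0,0,-17]}
    - {"fingers":40,"delta_pos":[-111,-409,-81],"angular":[0,0,-17]}
    - {"fingers":40,"delta_pos":[-111,-409,-81],"angular":[0,0,-17]}
    - {"fingers":40,"delta_pos":[-111,-409,-81],"angular":[0,0,-17]}
    - {"fingers":40,"delta_pos":[-111,-409,-81],"angular":[0,0,-17]}
    - {"fingers":40,"delta_pos":[-111,-409,-81],"angular":[0,0,-17]}
    - {"fingers":40,"delta_pos":[-111,-409,-81],"angular":[0,0,-17]}
    - {"fingers":40,"delta_pos":[-111,-409,-81],"angular":[0,0,-17]}

```text
clock: 24.4
tool_pos: [0.4829, -0.0118, 0.2304]
orientation: [180.0, 0.1, -172.1]
force: [1.9, -0.1, -2.3]
opening: 0.054
gripper_force: 30.0
```

>>> apply_moves:
  deltas:
    - {"fingers":40,"delta_pos":[0,0,0],"angular":[0,0,0]}
    - {"fingers":40,"delta_pos":[0,0,0],"angular":[0,0,0]}
    - {"fingers":40,"delta_pos":[0,0,0],"angular":[0,0,0]}

```text
clock: 24.7
tool_pos: [0.4831, -0.0096, 0.2299]
orientation: [180.0, 0.0, -172.1]
force: [0.6, 0.8, -2.3]
opening: 0.0536
gripper_force: 30.0
```

```bash
python3 -c "
from h import *
print(ctrl.get_obs()['opening'],ctrl.get_obs()['joint_pos'].round(1));go(483,-13.5,51,-172)"
```

```text
0.05362179578622179 [  22.2    2.   -22.4   -0.   -65.5 -104.3]
to (483, -13.5, 51, -172) delta [  0.7  -3.9 178.9] rotz -0.1 tilt [1.7999e+02 2.0000e-02] t 24.7
```

>>> apply_moves:
  deltas:
    - {"fingers":40,"delta_pos":[1,-4,50],"angular":[0,0,0]}
    - {"fingers":40,"delta_pos":[1,-4,100],"angular":[0,0,0]}
    - {"fingers":40,"delta_pos":[1,-4,140],"angular":[0,0,0]}
    - {"fingers":40,"delta_pos":[1,-4,165],"angular":[0,0,0]}
    - {"fingers":40,"delta_pos":[1,-4,174],"angular":[0,0,0]}
    - {"fingers":40,"delta_pos":[1,-4,178],"angular":[0,0,0]}
    - {"fingers":40,"delta_pos":[1,-4,178],"angular":[0,0,0]}
    - {"fingers":40,"delta_pos":[1,-4,178],"angular":[0,0,0]}

```text
clock: 25.5
tool_pos: [0.4838, -0.0134, 0.0532]
orientation: [180.0, 0.1, -172.0]
force: [-0.1, -0.2, -1.9]
opening: 0.0541
gripper_force: 30.0
```

>>> apply_moves:
  deltas:
    - {"fingers":66,"delta_pos":[0,0,0],"angular":[0,0,0]}
    - {"fingers":66,"delta_pos":[0,0,0],"angular":[0,0,0]}
    - {"fingers":66,"delta_pos":[0,0,0],"angular":[0,0,0]}
    - {"fingers":66,"delta_pos":[0,0,-15],"angular":[0,0,0]}
    - {"fingers":66,"delta_pos":[0,0,-60],"angular":[0,0,0]}
    - {"fingers":66,"delta_pos":[0,0,-110],"angular":[0,0,0]}
    - {"fingers":66,"delta_pos":[0,0,-160],"angular":[0,0,0]}
    - {"fingers":66,"delta_pos":[0,0,-200],"angular":[0,0,0]}
    - {"fingers":66,"delta_pos":[0,0,-200],"angular":[0,0,0]}
    - {"fingers":66,"delta_pos":[0,0,-200],"angular":[0,0,0]}

```text
clock: 26.5
tool_pos: [0.4829, -0.0139, 0.253]
orientation: [179.9, 0.2, -172.1]
force: [0.4, -0.4, -1.2]
opening: 0.0659
gripper_force: 0.0
```

```bash
python3 - <<'E'
from h import *
pT=T_of('wrist'); im=snap('wrist','w7.png')
h=cv2.cvtColor(im,cv2.COLOR_RGB2HSV).astype(int)
r=((h[...,0]<8)|(h[...,0]>172))&(h[...,1]>130)&(h[...,2]>40)
for c in blobs(r,15): print('red wrist',cv2.boundingRect(c),cen(c))
t=snap('top','t4.png'); h=cv2.cvtColor(t,cv2.COLOR_RGB2HSV).astype(int)
r=((h[...,0]<9)|(h[...,0]>170))&(h[...,1]>110)&(h[...,2]>30); r[:,:300]=0;r[:,335:]=0;r[:190]=0;r[230:]=0
for c in blobs(r,3): print('red top',cv2.boundingRect(c),cen(c),(plane('top',[cen(c)],.16)*1000).round())
print(ctrl.get_obs()['tool_pos'])
s=cv2.imread('pics/t4.png')
s2=snap('scene','s4.png')[...,::-1]
cv2.imwrite('pics/c2.png',np.hstack([cv2.resize(s[120:280,295:435],(420,480)),cv2.resize(s2[190:350,190:330],(380,480))]))
E
```

```text
[ 0.4819137  -0.01424722  0.2509882 ]
```

View pics/c2.png

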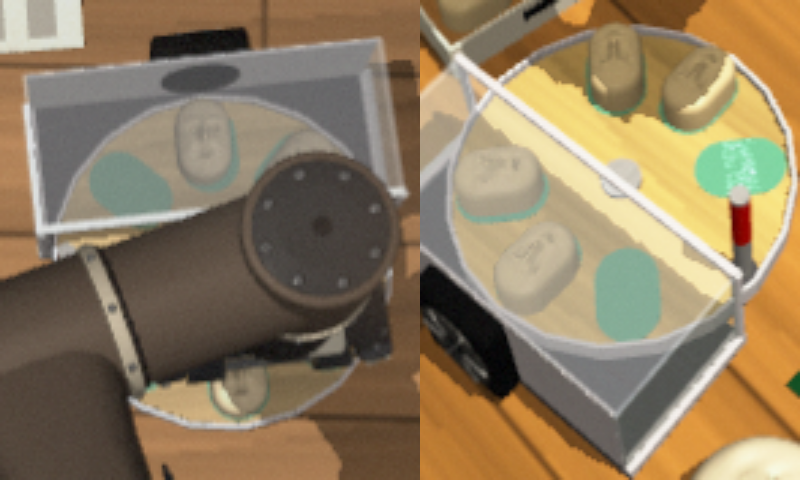

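The crop shows both damp blanks on their pads and the third pad empty. The grey post top is at about scene pixel (308,255).

```bash
python3 - <<'E'
from h import *
print('post',tri(ray('scene',[(307.9,255)]),ray('top',[(317,204.5)])), plane('scene',[(307.9,255)],.166),plane('top',[(317,204.5)],.166))
im=cv2.imread('pics/top0.png'); sc=cv2.imread('pics/scene0.png')
# rim ellipse fit in top: front rim points
h=cv2.cvtColor(im,cv2.COLOR_BGR2HSV)
C=np.array([597,2.5])
for a in range(0,181,15):
    t=np.radians(98+a); print(a,(C+152*np.array([np.cos(t),np.sin(t)])).round(0),end=' ')
go(576,153,240,-172); print(ctrl.get_obs()['joint_pos'].round(0))
print('hub',plane('top',[(369.5,206)],.047),plane('scene',[(190+(620-420)*140/380,190+178/3)],.047))
E
```

```text
post (array([0.57451573, 0.15181896, 0.16307691]), np.float64(0.0022851946828910887)) [[0.57510067 0.15424145 0.166     ]] [[0.57464194 0.15087631 0.166     ]]
0 [576. 153.] 15 [538. 142.] 30 [503. 122.] 45 [476.  94.] 60 [456.  59.] 75 [446.  21.] 90 [446. -19.] 105 [457. -57.] 120 [477. -91.] 135 [ 506. -119.] 150 [ 540. -138.] 165 [ 578. -148.] 180 [ 618. -148.] to (576, 153, 240, -172) delta [-116.2  152.8   10.4] rotz -0.1 tilt [-1.7999e+02 -1.2000e-01] t 26.6
[  22.    1.  -21.   -0.  -68. -104.]
hub [[ 0.59944593 -0.00208797  0.047     ]] [[0.59549226 0.00098262 0.047     ]]
```

>>> apply_moves:
  deltas:
    - {"fingers":60,"delta_pos":[-116,152,10],"angular":[0,0,0]}
    - {"fingers":60,"delta_pos":[-116,152,10],"angular":[0,0,0]}
    - {"fingers":60,"delta_pos":[-116,152,10],"angular":[0,0,0]}
    - {"fingers":60,"delta_pos":[-116,152,10],"angular":[0,0,0]}
    - {"fingers":60,"delta_pos":[-116,152,10],"angular":[0,0,0]}
    - {"fingers":60,"delta_pos":[-116,152,10],"angular":[0,0,0]}
    - {"fingers":60,"delta_pos":[-116,152,10],"angular":[0,0,0]}
    - {"fingers":60,"delta_pos":[-116,152,10],"angular":[0,0,0]}

```text
clock: 27.45
tool_pos: [0.5762, 0.1515, 0.2418]
orientation: [-180.0, -0.0, -172.1]
force: [0.4, -0.0, 0.1]
opening: 0.0602
gripper_force: 0.0
```

```bash
python3 - <<'E'
from h import *
pT=T_of('wrist'); im=snap('wrist','w8.png'); sc=snap('scene','s8.png')
go(575.5,152.5,135,-172)
cv2.imwrite('pics/c3.png',np.hstack([cv2.resize(im[...,::-1],(480,360)),cv2.resize(sc[180:340,240:380][...,::-1],(315,360))]))
E
```

```text
to (575.5, 152.5, 135, -172) delta [  0.8   1.  107.2] rotz -0.1 tilt [1.7999e+02 3.0000e-02] t 27.6
```

View pics/c3.png

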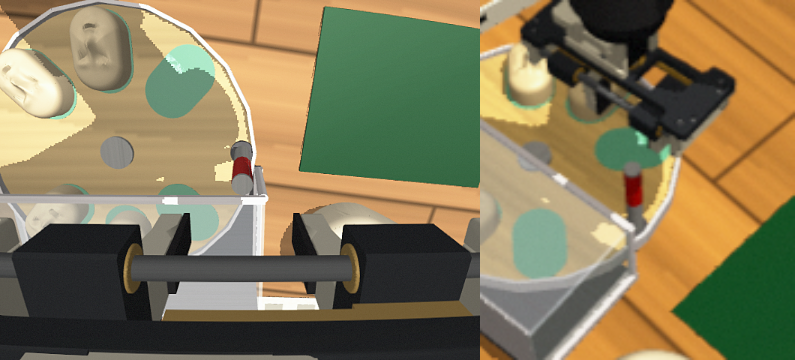

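The post top is at about (321,250) in the wrist picture; I check its position before descending.

```bash
python3 -c "
from h import *
print(plane('wrist',[(321,251)],.166),tri(ray('wrist',[(321,251)]),ray('scene',[(307.9,255)])))"
```

```text
[[0.58073957 0.15182148 0.166     ]] (array([0.57785206, 0.15370521, 0.16947276]), np.float64(0.005138097296549988))
```

>>> apply_moves:
  deltas:
    - {"fingers":60,"delta_pos":[1,1,40],"angular":[0,0,0]}
    - {"fingers":60,"delta_pos":[1,1,55],"angular":[0,0,0]}
    - {"fingers":60,"delta_pos":[1,1,60],"angular":[0,0,0]}

```text
clock: 27.85
tool_pos: [0.5744, 0.1523, 0.1803]
orientation: [-180.0, -0.1, -172.1]
force: [-0.3, -0.1, 0.2]
opening: 0.0599
gripper_force: 0.0
```

>>> apply_moves:
  deltas:
    - {"fingers":60,"delta_pos":[-2,0,25],"angular":[0,0,0]}
    - {"fingers":60,"delta_pos":[-2,0,40],"angular":[0,0,0]}
    - {"fingers":60,"delta_pos":[-2,0,45],"angular":[0,0,0]}
    - {"fingers":60,"delta_pos":[-2,0,45],"angular":[0,0,0]}
    - {"fingers":5,"delta_pos":[-2,0,45],"angular":[0,0,0]}
    - {"fingers":5,"delta_pos":[-2,0,45],"angular":[0,0,0]}
    - {"fingers":5,"delta_pos":[-2,0,45],"angular":[0,0,0]}
    - {"fingers":5,"delta_pos":[-2,0,45],"angular":[0,0,0]}
    - {"fingers":5,"delta_pos":[-2,0,45],"angular":[0,0,0]}
    - {"fingers":5,"delta_pos":[-2,0,45],"angular":[0,0,0]}

```text
clock: 28.85
tool_pos: [0.5773, 0.1524, 0.1369]
orientation: [-179.9, -0.1, -172.1]
force: [3.4, -19.3, 2.3]
opening: 0.0177
gripper_force: 10.9
```

```bash
python3 - <<'E'
from h import *
o=ctrl.get_obs(); print(o['force'].round(1),o['opening'],o['gripper_force'],o['clock'])
p=o['tool_pos'][:2]*1000; C=np.array([597,2]); v=p-C; print(p,np.hypot(*v),np.degrees(np.arctan2(v[1],v[0])))
a0=np.arctan2(v[1],v[0]); r=152
for k in range(0,184,6):
    q=C+r*np.array([np.cos(a0+np.radians(k)),np.sin(a0+np.radians(k))])
    print(k,w2t([*(q-p),0]).round(0)[:2],end='; ')
E
```

```text
[  3.4 -19.3   2.3] 0.017666318076188944 10.907018557190895 28.85
[577.2851912  152.37089128] 151.65776811853758 97.46932519307946
0 [-0.  0.]; 6 [16. -0.]; 12 [32. -3.]; 18 [47. -7.]; 24 [ 62. -12.]; 30 [ 76. -19.]; 36 [ 90. -28.]; 42 [102. -38.]; 48 [113. -49.]; 54 [123. -61.]; 60 [132. -75.]; 66 [140. -89.]; 72 [ 145. -104.]; 78 [ 150. -119.]; 84 [ 152. -135.]; 90 [ 153. -150.]; 96 [ 152. -166.]; 102 [ 150. -182.]; 108 [ 146. -197.]; 114 [ 141. -212.]; 120 [ 133. -227.]; 126 [ 125. -240.]; 132 [ 115. -252.]; 138 [ 104. -264.]; 144 [  92. -274.]; 150 [  78. -283.]; 156 [  64. -290.]; 162 [  49. -296.]; 168 [  34. -300.]; 174 [  18. -303.]; 180 [   2. -304.];
```

The post is gripped at radius 151.7, as expected. I swing it along the arc.

>>> apply_moves:
  deltas:
    - {"fingers":5,"delta_pos":[5,-1,0],"angular":[0,0,0]}
    - {"fingers":5,"delta_pos":[12,-1,0],"angular":[0,0,0]}
    - {"fingers":5,"delta_pos":[22,-2,0],"angular":[0,0,0]}
    - {"fingers":5,"delta_pos":[32,-4,0],"angular":[0,0,0]}
    - {"fingers":5,"delta_pos":[47,-8,0],"angular":[0,0,0]}
    - {"fingers":5,"delta_pos":[62,-13,0],"angular":[0,0,0]}
    - {"fingers":5,"delta_pos":[76,-20,0],"angular":[0,0,0]}
    - {"fingers":5,"delta_pos":[90,-29,0],"angular":[0,0,0]}
    - {"fingers":5,"delta_pos":[102,-39,0],"angular":[0,0,0]}
    - {"fingers":5,"delta_pos":[102,-39,0],"angular":[0,0,0]}

```text
clock: 29.85
tool_pos: [0.4805, 0.1001, 0.1371]
orientation: [180.0, 0.0, -172.1]
force: [-1.1, 1.9, 0.8]
opening: 0.0177
gripper_force: 30.0
```

```bash
cat > arc.py <<'E'
from h import *
o=ctrl.get_obs(); print(o['force'].round(1),o['opening'],o['gripper_force'],o['clock'])
p=o['tool_pos'][:2]*1000; C=np.array([597,2]); v=p-C; a0=np.arctan2(v[1],v[0]); print(p,np.hypot(*v),np.degrees(a0)%360-98)
for b in list(range(0,180,6))+[180,182]:
    k=np.radians(98+b)
    if np.degrees(k)-np.degrees(a0)%360<0: continue
    q=C+152*np.array([np.cos(k),np.sin(k)]); print(b,w2t([*(q-p),0]).round(0)[:2],end='; ')
E
python3 arc.py
```

```text
[-1.1  1.9  0.8] 0.01769317261334898 29.999711215496063 29.85
[480.5400103  100.07393232] 152.25447580048117 41.89841254151756
42 [ 0. -0.]; 48 [ 11. -12.]; 54 [ 21. -24.]; 60 [ 30. -37.]; 66 [ 37. -52.]; 72 [ 43. -66.]; 78 [ 47. -82.]; 84 [ 49. -98.]; 90 [  50. -113.]; 96 [  49. -129.]; 102 [  47. -145.]; 108 [  43. -160.]; 114 [  37. -175.]; 120 [  30. -189.]; 126 [  21. -203.]; 132 [  11. -215.]; 138 [  -0. -226.]; 144 [ -13. -236.]; 150 [ -26. -245.]; 156 [ -40. -252.]; 162 [ -55. -258.]; 168 [ -71. -262.]; 174 [ -86. -264.]; 180 [-102. -265.]; 182 [-107. -265.];
```

Excellent, low forces and it is holding. I continue.

>>> apply_moves:
  deltas:
    - {"fingers":5,"delta_pos":[5,-6,0],"angular":[0,0,0]}
    - {"fingers":5,"delta_pos":[16,-18,0],"angular":[0,0,0]}
    - {"fingers":5,"delta_pos":[30,-37,0],"angular":[0,0,0]}
    - {"fingers":5,"delta_pos":[37,-52,0],"angular":[0,0,0]}
    - {"fingers":5,"delta_pos":[43,-66,0],"angular":[0,0,0]}
    - {"fingers":5,"delta_pos":[47,-82,0],"angular":[0,0,0]}
    - {"fingers":5,"delta_pos":[49,-98,0],"angular":[0,0,0]}
    - {"fingers":5,"delta_pos":[50,-113,0],"angular":[0,0,0]}
    - {"fingers":5,"delta_pos":[49,-129,0],"angular":[0,0,0]}
    - {"fingers":5,"delta_pos":[47,-145,0],"angular":[0,0,0]}

```text
clock: 30.85
tool_pos: [0.4551, -0.0494, 0.1372]
orientation: [180.0, -0.0, -172.1]
force: [-3.3, 4.9, 6.5]
opening: 0.0172
gripper_force: 30.0
```

```bash
python3 arc.py
```

```text
[-3.3  4.9  6.5] 0.017185603378136394 30.002025067806244 30.85
[455.12472649 -49.4024313 ] 150.89997739706345 101.91581578970283
102 [ 1. -0.]; 108 [ -3. -16.]; 114 [ -9. -31.]; 120 [-16. -45.]; 126 [-25. -58.]; 132 [-35. -71.]; 138 [-46. -82.]; 144 [-58. -92.]; 150 [ -72. -100.]; 156 [ -86. -108.]; 162 [-101. -113.]; 168 [-116. -117.]; 174 [-132. -120.]; 180 [-148. -121.]; 182 [-153. -121.];
```

>>> apply_moves:
  deltas:
    - {"fingers":5,"delta_pos":[-2,-12,0],"angular":[0,0,0]}
    - {"fingers":5,"delta_pos":[-9,-31,0],"angular":[0,0,0]}
    - {"fingers":5,"delta_pos":[-16,-45,0],"angular":[0,0,0]}
    - {"fingers":5,"delta_pos":[-25,-58,0],"angular":[0,0,0]}
    - {"fingers":5,"delta_pos":[-35,-71,0],"angular":[0,0,0]}
    - {"fingers":5,"delta_pos":[-46,-82,0],"angular":[0,0,0]}
    - {"fingers":5,"delta_pos":[-58,-92,0],"angular":[0,0,0]}
    - {"fingers":5,"delta_pos":[-72,-100,0],"angular":[0,0,0]}
    - {"fingers":5,"delta_pos":[-86,-108,0],"angular":[0,0,0]}
    - {"fingers":5,"delta_pos":[-93,-111,0],"angular":[0,0,0]}

```text
clock: 31.85
tool_pos: [0.5645, -0.1468, 0.1373]
orientation: [-180.0, 0.1, -172.1]
force: [-0.0, 2.0, 7.3]
opening: 0.0169
gripper_force: 30.0
```

```bash
python3 arc.py
```

```text
[-0.   2.   7.3] 0.01688903337005286 30.00133842229843 31.85
[ 564.47858164 -146.78027656] 152.29318220386753 159.6698316142103
162 [-6. -2.]; 168 [-21.  -6.]; 174 [-37.  -8.]; 180 [-53.  -9.]; 182 [-58.  -9.];
```

>>> apply_moves:
  deltas:
    - {"fingers":5,"delta_pos":[-12,-3,0],"angular":[0,0,0]}
    - {"fingers":5,"delta_pos":[-24,-6,0],"angular":[0,0,0]}
    - {"fingers":5,"delta_pos":[-36,-8,0],"angular":[0,0,0]}
    - {"fingers":5,"delta_pos":[-46,-9,0],"angular":[0,0,0]}
    - {"fingers":5,"delta_pos":[-52,-9,0],"angular":[0,0,0]}
    - {"fingers":5,"delta_pos":[-55,-9,0],"angular":[0,0,0]}
    - {"fingers":5,"delta_pos":[-55,-9,0],"angular":[0,0,0]}

```text
clock: 32.55
tool_pos: [0.6188, -0.149, 0.1373]
orientation: [-179.9, -0.0, -172.1]
force: [-1.8, -5.9, 5.0]
opening: 0.0172
gripper_force: 30.0
```

```bash
python3 arc.py; python3 - <<'E'
from h import *
sc=snap('scene','s9.png'); cv2.imwrite('pics/c4.png',cv2.resize(sc[150:350,140:360][...,::-1],(660,600)))
E
```

```text
[-1.8 -5.9  5. ] 0.017201247275259395 30.002509653568268 32.55
[ 618.76844843 -148.9579465 ] 152.5193986317671 180.2056055938732
182 [-5.  1.];
```

View pics/c4.png

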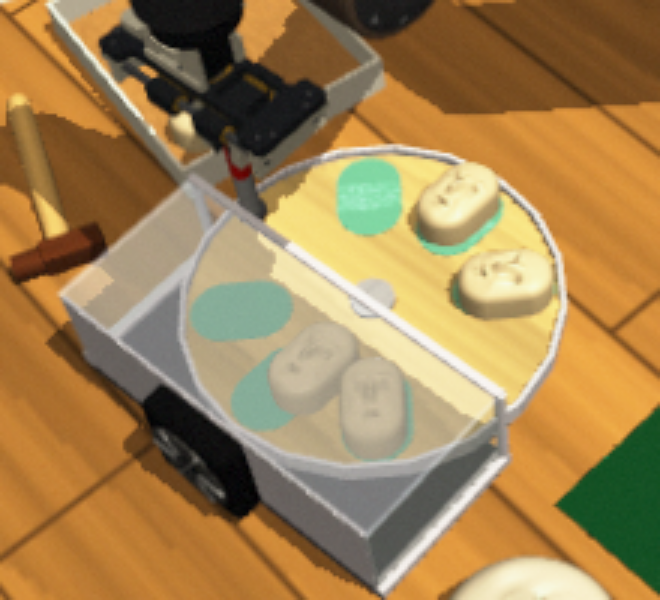

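The swing reached about 180°. The two damp blanks are under the hood; the middle one has shifted about 2 cm on the platter. The dried blanks are out at crop (458,208) and (505,283). I nudge to feel the stop and then release.

>>> apply_moves:
  deltas:
    - {"fingers":5,"delta_pos":[-3,1,0],"angular":[0,0,0]}
    - {"fingers":5,"delta_pos":[-5,1,0],"angular":[0,0,0]}
    - {"fingers":5,"delta_pos":[-5,1,0],"angular":[0,0,0]}

```text
clock: 32.9
tool_pos: [0.6232, -0.1483, 0.1374]
orientation: [-179.8, -0.1, -172.1]
force: [0.2, -10.2, 4.0]
opening: 0.0171
gripper_force: 30.0
```

```bash
python3 arc.py
```

```text
[  0.2 -10.2   4. ] 0.017063610352861084 30.003313422203064 32.9
[ 623.20446165 -148.32607464] 152.5929307866178 181.88829730255634
182 [-0.  1.];
```

>>> apply_moves:
  deltas:
    - {"fingers":40,"delta_pos":[0,0,0],"angular":[0,0,0]}
    - {"fingers":60,"delta_pos":[0,0,0],"angular":[0,0,0]}
    - {"fingers":60,"delta_pos":[0,0,0],"angular":[0,0,0]}
    - {"fingers":60,"delta_pos":[0,0,-20],"angular":[0,0,0]}
    - {"fingers":60,"delta_pos":[0,0,-60],"angular":[0,0,0]}
    - {"fingers":60,"delta_pos":[0,0,-110],"angular":[0,0,0]}
    - {"fingers":60,"delta_pos":[0,0,-110],"angular":[0,0,0]}
    - {"fingers":60,"delta_pos":[0,0,-110],"angular":[0,0,0]}

```text
clock: 33.7
tool_pos: [0.6237, -0.1455, 0.2482]
orientation: [180.0, 0.2, -172.1]
force: [-0.3, 0.1, -1.2]
opening: 0.0599
gripper_force: 0.0
```

```bash
python3 - <<'E'
from h import *
sc=snap('scene','s10.png'); h=cv2.cvtColor(sc,cv2.COLOR_RGB2HSV).astype(int)
g=(h[...,0]>60)&(h[...,0]<95)&(h[...,1]>60)&(h[...,2]>100); g[:190]=0;g[320:]=0;g[:,:160]=0;g[:,345:]=0
for c in blobs(g): print('pad',cen(c).round(1),fit('scene',c,.047))
m=(h[...,2]>120)&(h[...,1]<130)&(h[...,0]<30); q=np.zeros_like(m); q[200:265,270:330]=m[200:265,270:330]
for c in blobs(q): print('cream',cv2.boundingRect(c),cen(c).round(1),fit('scene',c,.065))
C=np.array([597,2.])
t=snap('top','t10.png'); h=cv2.cvtColor(t,cv2.COLOR_RGB2HSV).astype(int)
m=(h[...,2]>120)&(h[...,1]<130)&(h[...,0]<30); q=np.zeros_like(m); q[215:262,320:390]=m[215:262,320:390]
for c in blobs(q): print('cream top',cv2.boundingRect(c),cen(c).round(1),fit('top',c,.065))
for k in(-45,0,45):
  a=np.radians(188+k); print(k,(C+115*np.array([np.cos(a),np.sin(a)])).round(1))
cv2.imwrite('pics/c5.png',np.hstack([cv2.resize(sc[170:330,180:340][...,::-1],(400,400)),cv2.resize(t[130:270,300:440][...,::-1],(400,400))]))
go(505,71.5,180,143);go(483,-13.5,180,-172)
E
```

```text
pad [261.3 215.3] [528.7 -91.   81.5  55.3  49.7]
cream (270, 241, 30, 24) [279.9 256. ] [570.   55.6  74.5  73.2  49.7]
cream (270, 200, 59, 65) [302.  228.4] [483.5  30.  257.8  99.1  76.6]
cream top (320, 215, 27, 41) [332.5 231.8] [507.2 104.3 117.9  75.6   1.5]
-45 [505.2  71.2]
0 [483.1 -14. ]
45 [527.8 -89.8]
to (505, 71.5, 180, 143) delta [ 86.4 231.1  66. ] rotz 44.9 tilt [ 1.7996e+02 -8.0000e-02] t 33.8
to (483, -13.5, 180, -172) delta [119.9 149.9  66. ] rotz -0.1 tilt [ 1.7996e+02 -8.0000e-02] t 33.8
```

View pics/c5.png

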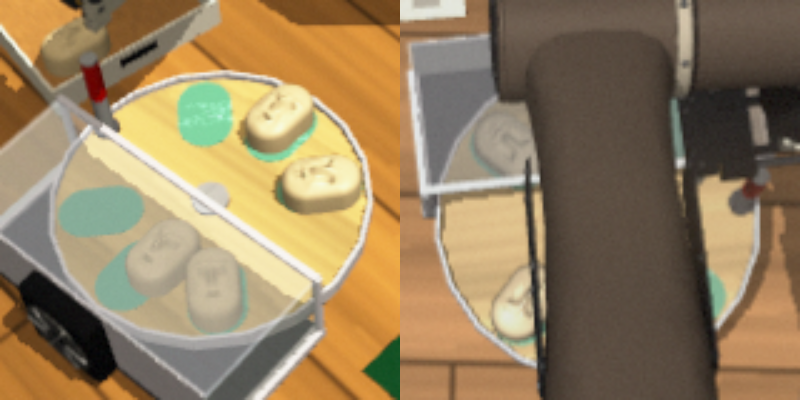

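The carousel has settled at π: the pad is at (528.7,-91), the same as at the start. I go above the dried blanks and measure them with the wrist camera.

>>> apply_moves:
  deltas:
    - {"fingers":76,"delta_pos":[120,150,0],"angular":[0,0,0]}
    - {"fingers":76,"delta_pos":[120,150,0],"angular":[0,0,0]}
    - {"fingers":76,"delta_pos":[120,150,20],"angular":[0,0,0]}
    - {"fingers":76,"delta_pos":[120,150,40],"angular":[0,0,0]}
    - {"fingers":76,"delta_pos":[120,150,50],"angular":[0,0,0]}
    - {"fingers":76,"delta_pos":[120,150,50],"angular":[0,0,0]}
    - {"fingers":76,"delta_pos":[120,150,50],"angular":[0,0,0]}
    - {"fingers":76,"delta_pos":[120,150,50],"angular":[0,0,0]}

```text
clock: 34.6
tool_pos: [0.4847, -0.0143, 0.1971]
orientation: [-180.0, 0.0, -172.1]
force: [0.1, 0.3, 1.0]
opening: 0.0764
gripper_force: 0.0
```

```bash
python3 - <<'E'
from h import *
wrist_blanks('w11.png',.062,1500); print(ctrl.get_obs()['tool_pos']); go(483,-13.5,51,-172)
E
```

```text
blank (28, 470, 395, 10) 2361 [763.1 -80.3 407.1  17.2 -80.5] CUT
blank (259, 375, 172, 39) 5307 [644.9  30.2 155.2  42.1 -81.9] 
blank (131, 143, 383, 198) 48888 [509.6 -10.6 317.1 164.3 -82.1] 
blank (0, 59, 98, 259) 17825 [ 507.8 -231.   214.2   75.6   -6. ] CUT
[ 0.48463075 -0.01436128  0.19711691]
to (483, -13.5, 51, -172) delta [  1.5   1.1 146.1] rotz -0.2 tilt [-1.7999e+02  2.0000e-02] t 34.6
```

View pics/w11.png

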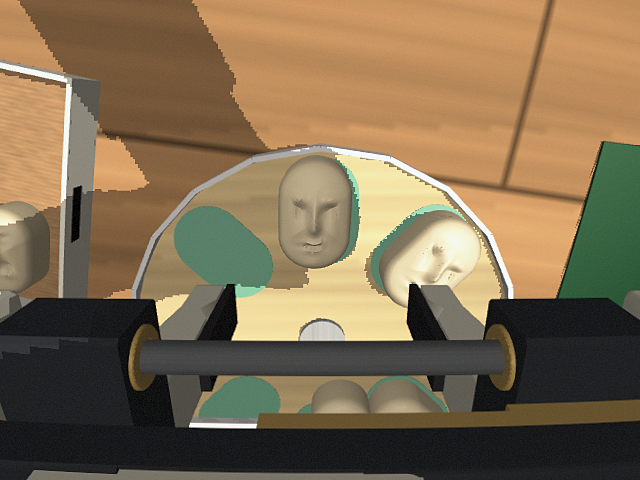

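D (central) spans about x 278–353, y 155–268 in the picture. E is near (430,257), partly hidden by a finger. I take D first.

```bash
python3 - <<'E'
from h import *
P=plane('wrist',[(315,155),(315,268),(278,212),(353,212),(315.5,211.5),(430,257)],.061)*1000; print(P.round(1)); print(np.hypot(*(P[0]-P[1])[:2]),np.hypot(*(P[2]-P[3])[:2]))
x,y=P[4][:2]; 
go(x,y,51,-172)
E
```

```text
[[437.5 -25.8  61. ]
 [526.1 -14.   61. ]
 [484.1 -48.1  61. ]
 [476.3   8.6  61. ]
 [479.8 -19.8  61. ]
 [504.4  75.3  61. ]]
89.33398313786837 57.297350008491044
to (np.float64(479.8167630909407), np.float64(-19.78160826637066), 51, -172) delta [  5.6  -4.7 146.1] rotz -0.2 tilt [-1.7999e+02  2.0000e-02] t 34.6
```

>>> apply_moves:
  deltas:
    - {"fingers":70,"delta_pos":[4,-5,0],"angular":[0,0,0]}
    - {"fingers":70,"delta_pos":[4,-5,50],"angular":[0,0,0]}
    - {"fingers":70,"delta_pos":[4,-5,95],"angular":[0,0,0]}
    - {"fingers":70,"delta_pos":[4,-5,125],"angular":[0,0,0]}
    - {"fingers":70,"delta_pos":[4,-5,141],"angular":[0,0,0]}
    - {"fingers":70,"delta_pos":[4,-5,145],"angular":[0,0,0]}
    - {"fingers":70,"delta_pos":[4,-5,145],"angular":[0,0,0]}

```text
clock: 35.35
tool_pos: [0.4804, -0.0199, 0.0517]
orientation: [-180.0, -0.0, -172.1]
force: [1.1, 0.1, 0.4]
opening: 0.0697
gripper_force: 0.0
```

>>> apply_moves:
  deltas:
    - {"fingers":40,"delta_pos":[0,0,0],"angular":[0,0,0]}
    - {"fingers":40,"delta_pos":[0,0,0],"angular":[0,0,0]}
    - {"fingers":40,"delta_pos":[0,0,0],"angular":[0,0,0]}
    - {"fingers":40,"delta_pos":[0,0,0],"angular":[0,0,0]}
    - {"fingers":40,"delta_pos":[0,0,0],"angular":[0,0,0]}

```text
clock: 35.85
tool_pos: [0.4811, -0.0193, 0.0529]
orientation: [180.0, 0.1, -172.1]
force: [-0.6, 0.5, 7.0]
opening: 0.0536
gripper_force: 29.8
```

>>> apply_moves:
  deltas:
    - {"fingers":40,"delta_pos":[0,0,-15],"angular":[0,0,0]}
    - {"fingers":40,"delta_pos":[0,0,-60],"angular":[0,0,0]}
    - {"fingers":40,"delta_pos":[0,0,-105],"angular":[0,0,0]}
    - {"fingers":40,"delta_pos":[5,-25,-130],"angular":[0,0,0]}
    - {"fingers":40,"delta_pos":[72,-342,-130],"angular":[0,0,13.4]}
    - {"fingers":40,"delta_pos":[72,-342,-130],"angular":[0,0,13.4]}
    - {"fingers":40,"delta_pos":[72,-342,-130],"angular":[0,0,13.4]}
    - {"fingers":40,"delta_pos":[72,-342,-130],"angular":[0,0,13.4]}
    - {"fingers":40,"delta_pos":[72,-342,-130],"angular":[0,0,13.4]}
    - {"fingers":40,"delta_pos":[72,-342,-130],"angular":[0,0,13.4]}

```text
clock: 36.85
tool_pos: [0.4572, -0.346, 0.1821]
orientation: [180.0, 0.0, 174.5]
force: [1.1, -0.1, -0.9]
opening: 0.0541
gripper_force: 29.7
```

```bash
python3 -c "
from h import *
print(ctrl.get_obs()['opening']);go(457,-368,60,-185.5)"
```

```text
0.05406122354187299
to (457, -368, 60, -185.5) delta [ -1.8 -22.  122.1] rotz 0.0 tilt [1.7999e+02 4.0000e-02] t 36.9
```

>>> apply_moves:
  deltas:
    - {"fingers":40,"delta_pos":[-2,-22,30],"angular":[0,0,0]}
    - {"fingers":40,"delta_pos":[-2,-22,75],"angular":[0,0,0]}
    - {"fingers":40,"delta_pos":[-2,-22,115],"angular":[0,0,0]}
    - {"fingers":40,"delta_pos":[-2,-22,122],"angular":[0,0,0]}
    - {"fingers":40,"delta_pos":[-2,-22,122],"angular":[0,0,0]}
    - {"fingers":40,"delta_pos":[-2,-22,122],"angular":[0,0,0]}

```text
clock: 37.45
tool_pos: [0.4591, -0.3667, 0.0618]
orientation: [-179.9, 0.1, 174.6]
force: [-0.3, 0.2, -0.6]
opening: 0.0536
gripper_force: 29.7
```

```bash
python3 -c "
from h import *
print(ctrl.get_obs()['opening']);go(457,-368,10,-185.5)"
```

```text
0.05356177888063154
to (457, -368, 10, -185.5) delta [ 2.1 -1.4 51.8] rotz 0.1 tilt [-1.7993e+02  1.3000e-01] t 37.5
```

>>> apply_moves:
  deltas:
    - {"fingers":40,"delta_pos":[1,-1,30],"angular":[0,0,0]}
    - {"fingers":40,"delta_pos":[1,-1,43],"angular":[0,0,0]}
    - {"fingers":40,"delta_pos":[1,-1,49],"angular":[0,0,0]}
    - {"fingers":40,"delta_pos":[1,-1,51],"angular":[0,0,0]}
    - {"fingers":40,"delta_pos":[1,-1,51],"angular":[0,0,0]}
    - {"fingers":65,"delta_pos":[1,-1,51],"angular":[0,0,0]}
    - {"fingers":65,"delta_pos":[1,-1,51],"angular":[0,0,0]}
    - {"fingers":65,"delta_pos":[1,-1,40],"angular":[0,0,0]}
    - {"fingers":65,"delta_pos":[1,-1,0],"angular":[0,0,0]}
    - {"fingers":65,"delta_pos":[1,-1,-50],"angular":[0,0,0]}

```text
clock: 38.45
tool_pos: [0.4553, -0.3666, 0.11]
orientation: [179.9, -0.2, 174.5]
force: [1.4, -1.3, -0.3]
opening: 0.0652
gripper_force: 0.0
```

```bash
python3 -c "
from h import *
go(504,74,200,143); go(470,30,200,160)"
```

```text
to (504, 74, 200, 143) delta [ -5.9 443.4 -89.6] rotz 31.5 tilt [179.94  -0.23] t 38.5
to (470, 30, 200, 160) delta [ 23.7 396.3 -89.5] rotz 14.5 tilt [179.94  -0.23] t 38.5
```

>>> apply_moves:
  deltas:
    - {"fingers":76,"delta_pos":[0,0,-50],"angular":[0,0,0]}
    - {"fingers":76,"delta_pos":[-2,50,-90],"angular":[0,0,5]}
    - {"fingers":76,"delta_pos":[-6,443,-90],"angular":[0,0,31.5]}
    - {"fingers":76,"delta_pos":[-6,443,-90],"angular":[0,0,31.5]}
    - {"fingers":76,"delta_pos":[-6,443,-90],"angular":[0,0,31.5]}
    - {"fingers":76,"delta_pos":[-6,443,-90],"angular":[0,0,31.5]}
    - {"fingers":76,"delta_pos":[-6,443,-90],"angular":[0,0,31.5]}
    - {"fingers":76,"delta_pos":[-6,443,-90],"angular":[0,0,31.5]}
    - {"fingers":76,"delta_pos":[-6,443,-90],"angular":[0,0,31.5]}
    - {"fingers":76,"delta_pos":[-6,443,-90],"angular":[0,0,31.5]}

```text
clock: 39.45
tool_pos: [0.5027, 0.054, 0.2009]
orientation: [179.9, 0.1, 143.0]
force: [1.4, -0.7, 0.4]
opening: 0.0759
gripper_force: 0.0
```

>>> apply_moves:
  deltas:
    - {"fingers":76,"delta_pos":[0,0,0],"angular":[0,0,0]}
    - {"fingers":76,"delta_pos":[0,0,0],"angular":[0,0,0]}
    - {"fingers":76,"delta_pos":[0,0,0],"angular":[0,0,0]}

```text
clock: 39.75
tool_pos: [0.5025, 0.0514, 0.1998]
orientation: [180.0, 0.0, 143.0]
force: [-0.1, -0.8, -0.5]
opening: 0.0757
gripper_force: 0.0
```

```bash
python3 - <<'E'
from h import *
snap('wrist','w12.png'); go(504,74,51,143)
E
```

```text
to (504, 74, 51, 143) delta [ 12.7  19.2 148.7] rotz -0.1 tilt [180.   0.] t 39.8
```

View pics/w12.png

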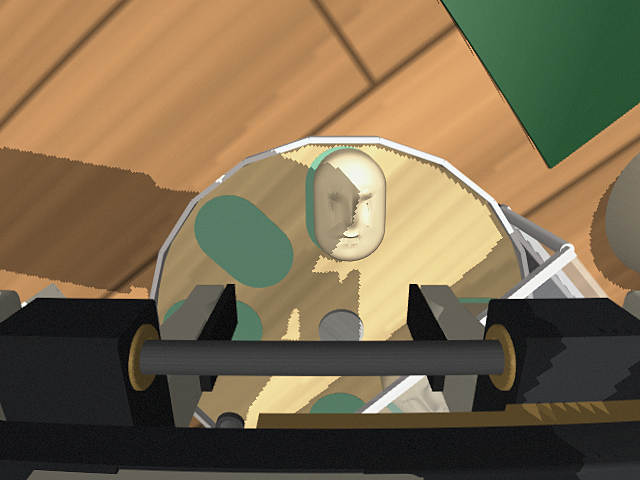

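E spans x 314–386, y 148–262, centred at (350,205) and aligned with the tool.

```bash
python3 - <<'E'
from h import *
P=plane('wrist',[(350,148),(350,262),(314,205),(386,205)],.061)*1000; c=P.mean(0); print(P.round(1),c); print(np.hypot(*(P[0]-P[1])[:2]),np.hypot(*(P[2]-P[3])[:2]))
m=(P[0]+P[1])/2; w=(P[2]+P[3])/2; print(m,w); go(*((m+w)/2)[:2],51,143)
E
```

```text
[[472.9 100.3  61. ]
 [545.9  47.5  61. ]
 [491.2  53.   61. ]
 [524.4  97.1  61. ]] [508.5951409   74.48897871  61.        ]
90.04811095039386 55.228550727612415
[509.39051404  73.91185508  61.        ] [507.79976776  75.06610235  61.        ]
to (np.float64(508.59514090367384), np.float64(74.48897871312883), 51, 143) delta [  9.3  22.4 148.7] rotz -0.1 tilt [180.   0.] t 39.8
```

>>> apply_moves:
  deltas:
    - {"fingers":76,"delta_pos":[9,22,0],"angular":[0,0,0]}
    - {"fingers":76,"delta_pos":[9,22,50],"angular":[0,0,0]}
    - {"fingers":76,"delta_pos":[9,22,95],"angular":[0,0,0]}
    - {"fingers":76,"delta_pos":[9,22,125],"angular":[0,0,0]}
    - {"fingers":76,"delta_pos":[9,22,143],"angular":[0,0,0]}
    - {"fingers":76,"delta_pos":[9,22,148],"angular":[0,0,0]}
    - {"fingers":76,"delta_pos":[9,22,148],"angular":[0,0,0]}

```text
clock: 40.5
tool_pos: [0.5086, 0.0737, 0.0511]
orientation: [-179.9, -0.0, 142.9]
force: [-0.8, 0.0, 0.7]
opening: 0.076
gripper_force: 0.0
```

>>> apply_moves:
  deltas:
    - {"fingers":40,"delta_pos":[0,0,0],"angular":[0,0,0]}
    - {"fingers":40,"delta_pos":[0,0,0],"angular":[0,0,0]}
    - {"fingers":40,"delta_pos":[0,0,0],"angular":[0,0,0]}
    - {"fingers":40,"delta_pos":[0,0,0],"angular":[0,0,0]}
    - {"fingers":40,"delta_pos":[0,0,0],"angular":[0,0,0]}

```text
clock: 41.0
tool_pos: [0.5091, 0.0751, 0.0522]
orientation: [179.9, 0.0, 143.0]
force: [-1.7, -0.7, 6.6]
opening: 0.0536
gripper_force: 30.0
```

>>> apply_moves:
  deltas:
    - {"fingers":40,"delta_pos":[0,0,-15],"angular":[0,0,0]}
    - {"fingers":40,"delta_pos":[0,0,-60],"angular":[0,0,0]}
    - {"fingers":40,"delta_pos":[0,0,-105],"angular":[0,0,0]}
    - {"fingers":40,"delta_pos":[0,0,-150],"angular":[0,0,0]}
    - {"fingers":40,"delta_pos":[0,0,-170],"angular":[0,0,0]}
    - {"fingers":40,"delta_pos":[0,0,-170],"angular":[0,0,0]}

```text
clock: 41.6
tool_pos: [0.5104, 0.0757, 0.2251]
orientation: [179.7, 0.2, 143.0]
force: [0.6, -0.7, -1.3]
opening: 0.054
gripper_force: 30.0
```

```bash
python3 -c "
from h import *
print(ctrl.get_obs()['opening']);go(552,-440,225,-185.5)"
```

```text
0.05398335342912829
to (552, -440, 225, -185.5) delta [-343.4 -387.    -1.1] rotz -31.5 tilt [179.65   0.18] t 41.6
```

>>> apply_moves:
  deltas:
    - {"fingers":40,"delta_pos":[-343,-387,0],"angular":[0,0,-31.5]}
    - {"fingers":40,"delta_pos":[-343,-387,0],"angular":[0,0,-31.5]}
    - {"fingers":40,"delta_pos":[-343,-387,0],"angular":[0,0,-31.5]}
    - {"fingers":40,"delta_pos":[-343,-387,0],"angular":[0,0,-31.5]}
    - {"fingers":40,"delta_pos":[-343,-387,0],"angular":[0,0,-31.5]}
    - {"fingers":40,"delta_pos":[-343,-387,0],"angular":[0,0,-31.5]}
    - {"fingers":40,"delta_pos":[-343,-387,0],"angular":[0,0,-31.5]}
    - {"fingers":40,"delta_pos":[-343,-387,0],"angular":[0,0,-31.5]}
    - {"fingers":40,"delta_pos":[-343,-387,0],"angular":[0,0,-31.5]}
    - {"fingers":40,"delta_pos":[-343,-387,0],"angular":[0,0,-31.5]}

```text
clock: 42.6
tool_pos: [0.5461, -0.4015, 0.2197]
orientation: [179.9, -0.1, 174.5]
force: [2.0, 0.9, -1.3]
opening: 0.0536
gripper_force: 30.0
```

```bash
python3 -c "
from h import *
print(ctrl.get_obs()['opening']);go(552,-440,60,-185.5)"
```

```text
0.05361255706126044
to (552, -440, 60, -185.5) delta [ -9.8 -38.  159.6] rotz 0.0 tilt [ 1.7994e+02 -1.0000e-01] t 42.6
```

>>> apply_moves:
  deltas:
    - {"fingers":40,"delta_pos":[-10,-38,20],"angular":[0,0,0]}
    - {"fingers":40,"delta_pos":[-10,-38,65],"angular":[0,0,0]}
    - {"fingers":40,"delta_pos":[-10,-38,110],"angular":[0,0,0]}
    - {"fingers":40,"delta_pos":[-10,-38,145],"angular":[0,0,0]}
    - {"fingers":40,"delta_pos":[-10,-38,158],"angular":[0,0,0]}
    - {"fingers":40,"delta_pos":[-10,-38,158],"angular":[0,0,0]}
    - {"fingers":40,"delta_pos":[-10,-38,158],"angular":[0,0,0]}

```text
clock: 43.3
tool_pos: [0.5539, -0.439, 0.0646]
orientation: [-179.9, 0.1, 174.5]
force: [0.3, -0.6, -0.8]
opening: 0.0541
gripper_force: 30.0
```

```bash
python3 -c "
from h import *
print(ctrl.get_obs()['opening']);go(552,-440,10,-185.5)"
```

```text
0.05414125562923892
to (552, -440, 10, -185.5) delta [ 1.9 -1.1 54.6] rotz 0.0 tilt [-1.7994e+02  7.0000e-02] t 43.3
```

>>> apply_moves:
  deltas:
    - {"fingers":40,"delta_pos":[1,-1,30],"angular":[0,0,0]}
    - {"fingers":40,"delta_pos":[1,-1,45],"angular":[0,0,0]}
    - {"fingers":40,"delta_pos":[1,-1,52],"angular":[0,0,0]}
    - {"fingers":40,"delta_pos":[1,-1,54],"angular":[0,0,0]}
    - {"fingers":40,"delta_pos":[1,-1,54],"angular":[0,0,0]}
    - {"fingers":65,"delta_pos":[1,-1,54],"angular":[0,0,0]}
    - {"fingers":65,"delta_pos":[1,-1,54],"angular":[0,0,0]}
    - {"fingers":65,"delta_pos":[1,-1,40],"angular":[0,0,0]}
    - {"fingers":65,"delta_pos":[1,-1,0],"angular":[0,0,0]}
    - {"fingers":65,"delta_pos":[1,-1,-50],"angular":[0,0,0]}

```text
clock: 44.3
tool_pos: [0.5507, -0.439, 0.1133]
orientation: [179.9, -0.2, 174.5]
force: [1.5, -0.1, 1.2]
opening: 0.0649
gripper_force: 0.0
```

>>> apply_moves:
  deltas:
    - {"fingers":65,"delta_pos":[0,0,-50],"angular":[0,0,0]}
    - {"fingers":65,"delta_pos":[30,-20,-100],"angular":[0,0,0]}
    - {"fingers":65,"delta_pos":[200,-120,-110],"angular":[0,0,0]}
    - {"fingers":65,"delta_pos":[200,-120,-110],"angular":[0,0,0]}
    - {"fingers":65,"delta_pos":[200,-120,-110],"angular":[0,0,0]}
    - {"fingers":65,"delta_pos":[200,-120,-110],"angular":[0,0,0]}
    - {"fingers":65,"delta_pos":[200,-120,-110],"angular":[0,0,0]}
    - {"fingers":65,"delta_pos":[200,-120,-110],"angular":[0,0,0]}
    - {"fingers":65,"delta_pos":[200,-120,-110],"angular":[0,0,0]}

```text
clock: 45.2
tool_pos: [0.3419, -0.5398, 0.224]
orientation: [-180.0, 0.1, 174.5]
force: [0.3, -0.2, -0.7]
opening: 0.0649
gripper_force: 0.0
```

```bash
python3 - <<'E'
from h import *
t=snap('top','t13.png')[...,::-1]; sc=snap('scene','s13.png')[...,::-1]
cv2.imwrite('pics/c6.png',np.hstack([cv2.resize(t[120:300,290:560],(450,300)),cv2.resize(sc[110:320,140:345],(340,300))]))
E
```

```text
(no output)
```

View pics/c6.png

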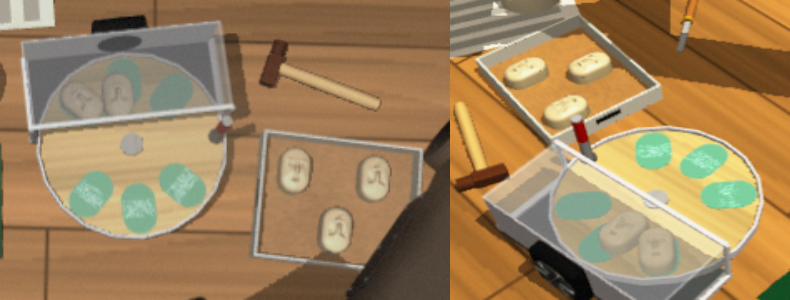

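The final view shows three blanks flat in the carton. Both damp ones lie flat on the platter under the hood. The pads line up as at the start, so the platter is in its π detent, and the arm touches nothing. I hand in.

```bash
python3 -c "
from plant import ctrl
print(ctrl.close_job())"
```

```text
the job is handed in; nothing more can be done
None
```

Job handed in at about 45 s: the one dry blank from the mat and the two dried ones are flat in the carton, and the two damp ones are under the hood with the carousel in its half-turn click, though one of those sits about 2 cm off its felt pad.

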